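Sort the rotator's clamp screws by thread hand in the test nuts

ROBOT

A 6-joint arm with a two-finger parallel gripper is mounted at the origin on the work surface. World frame = base frame: x ahead of the robot, y to its left, z up, the work surface at z = 0. Lengths are in mm, angles in rad, forces in N, time in s.
With the tool pointing down it reaches from about 350 to 775 mm from the base axis. Payload 7.3 kg.
Tool frame: the origin (TCP) lies at the very end of the fingers, on their centre line; the grasp point (between the pads) lies 19 mm behind it; x points along the fingers, z is the direction in which the jaws open and shut, and the axes are right-handed (so a half turn about x gives the same grasp; the last joint's range is limited). The gripper opens to 92 mm and grips with 3 to 60 N. Pads are 19 mm wide; open, the fingers measure 130 mm over their backs; the gripper's body (75 mm by 190 mm) begins 47 mm behind the grasp point.
Start: joints at [-1.307, 0.342, 1.524, -0, 1.275, -0.146], TCP at [209.198, -481.544, 192.141] pointing down, gripper open.
Joint ranges: [-2.53, 2.53], [-0.77, 2.02], [0.04, 2.7], [-1, 4.14], [0.28, 2.66], [-3.11, 3.11]. Speed limits (rad/s): [2.57, 2.57, 3.14, 3.14, 3.14, 3.14].

INTERFACE

Orientations are given as [roll, pitch, yaw] about the fixed x, y, z axes, in that order (R = Rz(yaw) Ry(pitch) Rx(roll)).
In Python, from plant import * gives the robot as it stands.
- The arm moves only by the shell command python3 -m creep 'ROWS'. ROWS is JSON, a list of rows, each an object of numbers: "tx", "ty", "tz": the shift along the tool's x, y, z in cm; "wx", "wy", "wz": the turn, a rotation vector about the tool's x, y, z in rad; "gripper": the closure, from -1 (fully open) to 1 (shut). A call has 1 to 8 rows; each row is the pose to reach, as a shift and turn from the pose commanded when the call began, along the tool's axes at that moment; what a row does not reach only later rows make up. A row lasts 1/12 s, in which the tool goes at most 41.7 mm and 7.16 degrees, less where a joint would pass 70% of its speed; a pose out of reach is approached as far as the arm can. A call with a gripper value outside its range is refused whole. The fingers move at their own pace and stop on an object; the grip force is fixed at half the most. Time passes only in rows, so rows that repeat a pose let the fingers close. It gives the time, the measured TCP pose, the force and the opening at its end, in the units of the state.
- get_obs(): the state, without advancing time (a new reading comes with each control period).
- capture(name): name is "scene" or "top" or "wrist"; returns a dict with "frame" (480x640x3 uint8, red, green, blue), "z_map" (480x640 float32, mm along the optical axis (not along the pixel's ray), 0 where there is no reading), "vertical_fov" (degrees; the focal length in pixels is half the picture's height over the tangent of half this angle, whatever the lens; pixels are square), "cx", "cy" (the principal point, pixels), "xyz" and "rotation" of the camera in the world. Camera axes: x right, y down, z forward; pixel columns grow to the right and rows downward; lengths in mm; the calibration is good to about 2 mm. A picture is of the moment at which its call begins.
- close_job(): hands the job in, once; it reports no verdict.
The state is a dict: "time": time; "joint_positions": joint angles; "dq": joint speeds; "tau": joint torques, N m; "tool_pos": TCP position; "tcp_rot": TCP orientation; "contact_force": force on the tool from outside, world axes, zero at the start; "moment": the same for the moment, N m; "grip_width": finger opening in mm.
Only numpy, scipy, OpenCV 4.12 (cv2) and the standard library are available. Lean on these libraries where they do the work, as an engineer would, in place of code of your own. Each camera call takes 0.05 s, during which the arm holds its last target.

TASK

The two clamp screws of the tube rotator have been mixed up: one has a right-hand thread, the other a left-hand thread. Try them in the test nuts on the bench (the hexagonal nut is right-hand, the square one left-hand) and leave each screw turned fully home, collar down on the nut, in the nut that takes it. Do not disturb the tube, the jar and the spanner lying about.

Things in the scene. Friction and masses are not known exactly. Their poses are not given: they have to be found in the camera images.
- screw_p: T-bar clamp screw, 92 mm long, 0.25 kg. Origin: centre of its nose tip; z runs up the screw to the head. Steel shank: plain nose 22 mm thick (tip chamfered), thread ribs z=13 to 49 mm, crest 33 mm across; collar 48 mm across, z=54 to 60; on top a flat black bar. At the start it hangs upright by its collar in a rack hole, nose tip 21 mm above the bench, any yaw.
- screw_p_bar (a point): Middle of screw_p's bar, z=76 mm on its axis, the place to hold. Bar: 56 mm long along the screw's x, 16 mm thick along y, z=60 to 92. Thread of both screws: four ribs (four-start), 72 mm advance per turn; the ribs' lower ends are centred at z=16, on the screw's x and y axes, both sides.
- screw_q: The other clamp screw: same form, sizes, origin, axes and start as screw_p, but of the opposite thread hand (ribs lean the other way). Which of the two is the right-hand one is not told: look at the ribs or try.
- screw_q_bar (a point): Middle of screw_q's bar, 76 mm above its nose tip, same bar as screw_p's.
- nut_right: Right-hand test nut (screw goes in clockwise seen from above): HEXAGONAL steel block 66 mm across flats, top 60 mm above the bench, fixed on a 100 (x) x 86 (y) x 4 mm plate. Origin: bore axis at bench level, z up. Bore 37 mm across, open on top, floor at z=4; inside, four short thread ribs whose upper ends are at z=33.
- nut_right_mouth (a point): Centre of the hexagonal nut's mouth, z=60. Home: collar on this face, nose tip 6 mm above the bench, bar along the nut's x or y (within 10 degrees). A screw of the same hand drops in freely to a tip height of 17 to 25 mm, then needs 50 to 80 degrees of turning, sinking 0.2 mm per degree (3.5 mm axial play), under light pressure; released half-way it stays or creeps down slowly.
- nut_left: Left-hand test nut (screw goes in anticlockwise seen from above): SQUARE steel block 66 mm across flats, otherwise the mirror image of nut_right: same heights, bore, plate, origin and axes.
- nut_left_mouth (a point): Centre of the square nut's mouth, z=60. Same home heights and bar directions as the hexagonal nut. In both nuts, a screw at tip height h mm on its way in stands (h-6)/72 turn back from its home yaw. A screw of the wrong hand stops some 8 mm or more above home and will not turn in.
- rack: White plate on four thin posts, 90 (x) x 240 (y) x 10 mm, top 75 mm above the bench, fixed; origin at bench level under its centre. Three 39 mm holes on its y axis at -75, 0 and +75 mm; the screws hang in the outer two, the middle one is empty.
- tube: Bystander: capped clear tube lying in a small grey cradle, 115 x 37 x 34 mm; origin under its middle. Leave alone.
- jar: Bystander: jar 64 mm across, 85 mm high; origin under its centre. Leave alone.
- spanner: Bystander: steel spanner 170 mm long lying flat along its x axis. Leave alone.
Not all that is in view belongs to the job. Leave any blue or purple look-alike of the nut_right alone.

How it is judged:
By the outcome, as a careful person would: the job done as asked, in the order asked, and still so for the second after the job is handed in, with the robot touching nothing.
It also fails if it takes over 72 s, if anything falls off the work surface, if the arm or the gripper's body presses on something with over 40 N, if the wrist force passes 120 N, or if a joint passes its speed limit or range.

## Working session

There is one attempt and no reset: what is moved stays moved. The work goes in short steps, Python scripts to look and compute and a shell command to move; the robot and the scene stay as the last step left them, time stands still between calls to the robot, and variables do not carry over. Pictures are saved under pics/ and viewed, and the job is handed in when it is done.

```bash
ls; mkdir -p pics
cat > h.py <<'E'
from plant import *
import numpy as np, cv2
def snap(n,f):
    c=capture(n); cv2.imwrite('pics/'+f+'.png',cv2.cvtColor(c['frame'],cv2.COLOR_RGB2BGR)); np.save('pics/'+f+'.npy',c,allow_pickle=True); return c
def load(f): return np.load('pics/'+f+'.npy',allow_pickle=True).item()
def foc(c): return 240/np.tan(np.radians(c['vertical_fov'])/2)
def pt(c,u,v,z=None):
    f=foc(c); d=np.array([(u-c['cx'])/f,(v-c['cy'])/f,1.]); R=np.array(c['rotation']); o=np.array(c['xyz'])
    if z is None: return o+R@(d*c['z_map'][int(v),int(u)])
    w=R@d; return o+w*(z-o[2])/w[2]
def proj(c,p):
    f=foc(c); q=np.array(c['rotation']).T@(np.array(p)-np.array(c['xyz'])); return q[0]/q[2]*f+c['cx'],q[1]/q[2]*f+c['cy']
def crop(f,x0,y0,x1,y1,s,out):
    im=cv2.imread('pics/'+f+'.png')[y0:y1,x0:x1]; cv2.imwrite('pics/'+out+'.png',cv2.resize(im,None,fx=s,fy=s,interpolation=cv2.INTER_CUBIC))
E
python3 - <<'E'
from h import *
for n in ['scene','top']:
    c=snap(n,n+'0'); print(n,c['xyz'],np.round(c['rotation'],3),c['vertical_fov'],c['cx'],c['cy'])
print(get_obs())
E
```

```text
pics
scene [1615.72388279  104.78534243 1056.10445296] [-2.335 -0.006  1.692] 47.385952574901665 321.14889621959816 248.50059518683423
top [ 492.59151728  -18.26669606 1148.58882376] [-3.009  0.019 -1.59 ] 55.692042357166244 317.0476320334535 239.159283780551
{'time': 0.1, 'joint_positions': array([-1.30700886e+00,  3.42652204e-01,  1.52494445e+00, -3.27077459e-05,
        1.27544198e+00, -1.46014846e-01]), 'dq': array([-0.00078198, -0.00095651, -0.00326519,  0.00109166, -0.00014037,
        0.00019613]), 'tau': array([ 1.60114399e-03, -4.32004416e+01, -2.44696176e+01,  7.19165476e-02,
        5.25683386e-02, -5.29648389e-05]), 'tool_pos': array([ 209.06217593, -481.10056319,  191.50694156]), 'tcp_rot': array([3.01720525, 1.56935001, 1.85622078]), 'contact_force': array([ 0.26742452, -0.5338798 ,  0.83483804]), 'moment': array([ 0.01255704, -0.00900563, -0.00189917]), 'grip_width': 92.18314505127515}
```

Rotation is rpy; fix the helper.

Run:
```python
s=open('h.py').read()
s=s.replace("import numpy as np, cv2","import numpy as np, cv2\nfrom scipy.spatial.transform import Rotation as Ro\ndef M(r): return Ro.from_euler('xyz',r).as_matrix()")
s=s.replace("np.array(c['rotation'])","M(c['rotation'])")
open('h.py','w').write(s)
```

```text
(no output)
```

View pics/scene0.png

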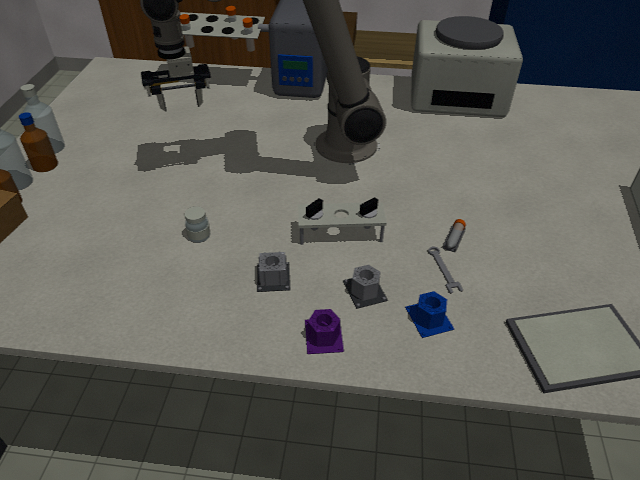

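View pics/top0.png

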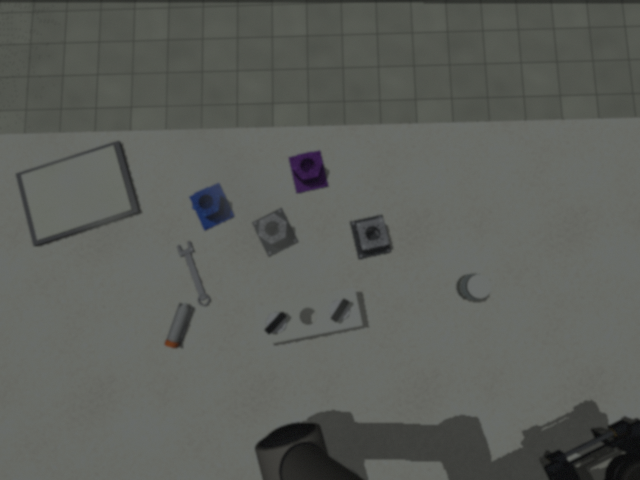

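The top view shows the hex nut at about (274,229), the square nut at (372,235), the rack bars at (278,322) and (342,310), and the jar at (473,288). The spanner and tube are on the left.

Run:
```python
from h import *
crop('top0',240,190,400,350,5,'t1')
im=cv2.imread('pics/t1.png'); im=np.clip((im.astype(float)/255)**0.6*255,0,255).astype('uint8')[:, :]; im=cv2.resize(im,(600,600)); cv2.imwrite('pics/t1.png',im)
crop('scene0',240,190,400,310,5,'s1')
```

```text
(no output)
```

View pics/t1.png

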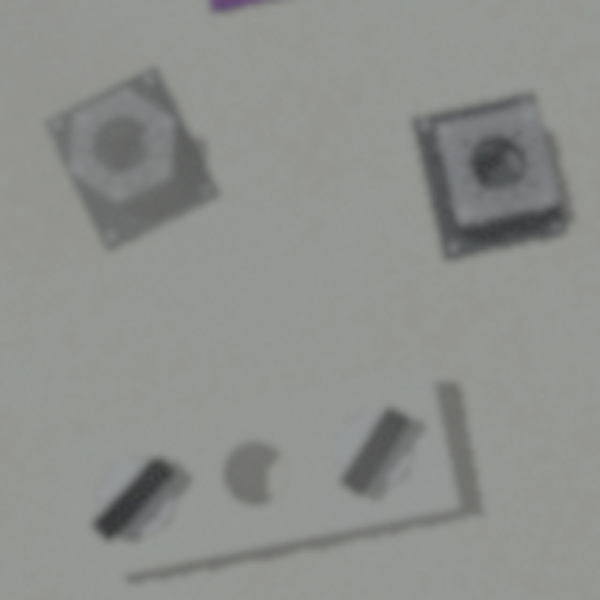

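View pics/s1.png

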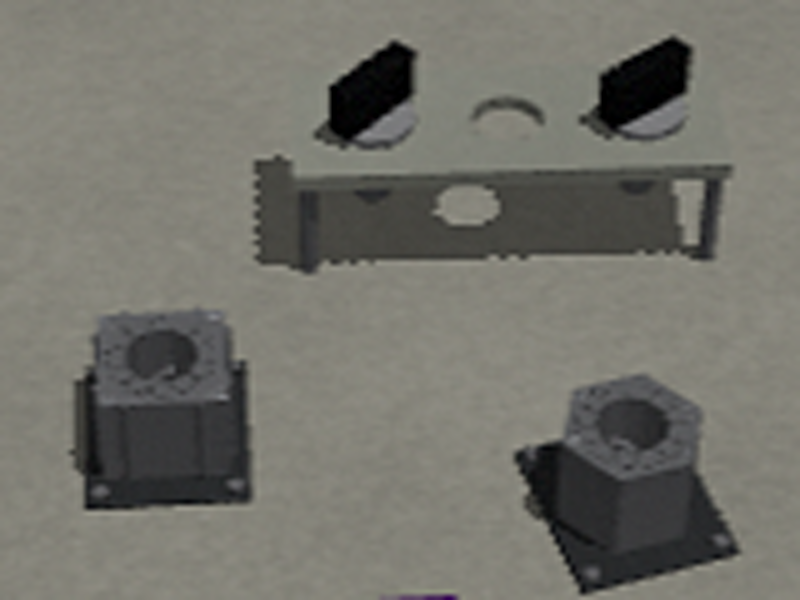

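Run:
```python
from h import *
c=load('top0')
k=160/600
T=lambda u,v:(240+u*k,190+v*k)
def P(n,u,v,z):
    print(n,np.round(pt(c,*T(u,v),z),1), np.round(pt(c,*T(u,v)),1))
P('hexmouth',120,142,60);P('sqmouth',498,163,60)
for p in [(155,68),(45,122),(110,250),(217,192)]:P('hexplate',*p,4)
for p in [(533,93),(413,117),(450,258),(570,228)]:P('sqplate',*p,4)
P('barL end',160,460,113);P('barL end2',103,533,113);P('barR e1',393,412,113);P('barR e2',350,480,113);P('hole',258,472,75)
for n,u,v,z in [('jar',480,287,85),('spn',190,270,5),('tube',180,325,30),('blue',209,202,60),('purple',308,168,60)]: print(n,np.round(pt(c,u,v,z),1))
o=get_obs(); R=M(o['tcp_rot']); print(R.round(3))
w=snap('wrist','w0'); print(w['xyz'],M(w['rotation']).round(3),w['vertical_fov'], R.T@(np.array(w['xyz'])-o['tool_pos']), (R.T@M(w['rotation'])).round(3))
```

```text
hexmouth [667.8 108.9  60. ] [676.2 115.    7.7]
sqmouth [ 648.6 -135.    60. ] [ 656.4 -140.9    5.3]
hexplate [727.5  91.1   4. ] [7.282e+02 9.140e+01 7.000e-01]
hexplate [691.7 166.7   4. ] [691.4 166.4   5.7]
hexplate [603.  122.7   4. ] [602.8 122.4   6. ]
hexplate [641.   49.7   4. ] [641.1  49.8   2.8]
sqplate [ 704.2 -166.5    4. ] [ 7.048e+02 -1.669e+02  6.000e-01]
sqplate [689.5 -84.4   4. ] [690.2 -84.7   0. ]
sqplate [ 592.8 -106.5    4. ] [ 592.7 -106.5    4.5]
sqplate [ 611.3 -187.8    4. ] [ 612.  -188.8   -2.6]
barL end [465.1  79.8 113. ] [464.7  81.3  97.9]
barL end2 [422.6 114.4 113. ] [422.8 114.1 115.6]
barR e1 [491.  -60.9 113. ] [491.  -60.9 112.7]
barR e2 [451.2 -34.1 113. ] [451.1 -34.1 111.2]
hole [455.6  22.4  75. ] [453.1  25.2   1.6]
jar [ 514.4 -375.3   85. ]
spn [573.3 323.9   5. ]
tube [438.  338.6  30. ]
blue [735.5 263.5  60. ]
purple [815.4  18.8  60. ]
[[-0.     0.917  0.398]
 [ 0.001  0.398 -0.917]
 [-1.     0.    -0.001]]
[ 286.24441429 -446.04459581  384.97342564] [[ 0.398 -0.873 -0.283]
 [-0.917 -0.379 -0.123]
 [ 0.     0.309 -0.951]] 61.58016095937981 [-193.44906207   84.79352553   -1.67858347] [[-0.001 -0.309  0.951]
 [-0.    -0.951 -0.309]
 [ 1.    -0.001  0.001]]
```

View pics/w0.png

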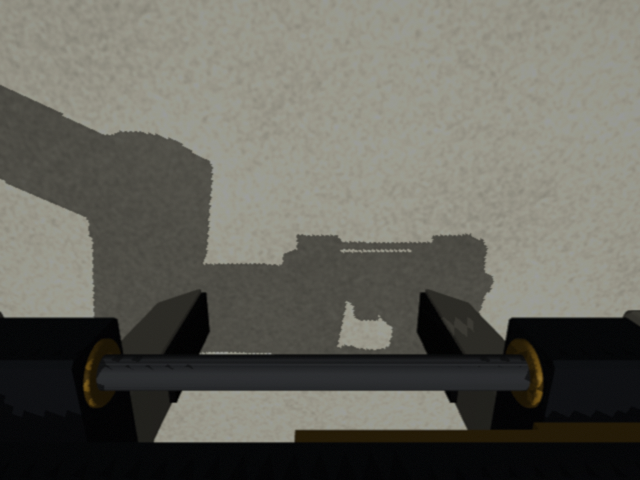

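```bash
cat >> h.py <<'E'
def go(x,y,z,a):
    "rel. move in creep units from measured pose to TCP x,y,z, jaw yaw a deg, tool down"
    o=get_obs(); R=M(o['tcp_rot']); ar=np.radians(a); zt=np.array([np.cos(ar),np.sin(ar),0]); xt=np.array([0,0,-1.]); T=np.c_[xt,np.cross(zt,xt),zt]
    d=R.T@(np.array([x,y,z])-o['tool_pos'])/10; w=Ro.from_matrix(R.T@T).as_rotvec()
    print('t',d.round(2),'w',w.round(3),'rows>=',np.ceil(max(np.linalg.norm(d)/4.17,np.linalg.norm(w)/.125)),'| now',o['tool_pos'].round(1),'yaw',np.degrees(np.arctan2(R[1,2],R[0,2])).round(1),'F',o['contact_force'].round(1),'t',round(o['time'],2),'w',round(o['grip_width'],1),'q',o['joint_positions'].round(2))
E
python3 -m creep '[{"tx":-8.0,"ty":26.0,"tz":-18.0,"wx":0.24},{"tx":-8.0,"ty":26.0,"tz":-18.0,"wx":0.24},{"tx":-8.0,"ty":26.0,"tz":-18.0,"wx":0.24},{"tx":-8.0,"ty":26.0,"tz":-18.0,"wx":0.24},{"tx":-8.0,"ty":26.0,"tz":-18.0,"wx":0.24},{"tx":-8.0,"ty":26.0,"tz":-18.0,"wx":0.24},{"tx":-8.0,"ty":26.0,"tz":-18.0,"wx":0.24},{"tx":-8.0,"ty":26.0,"tz":-18.0,"wx":0.24}]'
python3 -c "
from h import *
go(510,0,300,-90)"
```

```text
t [-10.8   46.77 -32.16] w [ 0.41  -0.001  0.   ] rows>= 14.0 | now [ 209.1 -481.2  191.6] yaw -66.5 F [-0.3  0.6 -0.3] t 0.15 w 91.8 q [-1.31  0.34  1.52 -0.    1.28 -0.15]validation failed for argument at $[0]...
```

```bash
R=1
python3 -m creep '[{"tx":-8.0,"ty":26.0,"tz":-18.0,"wx":0.24,"wy":0,"wz":0,"gripper":-1},{"tx":-8.0,"ty":26.0,"tz":-18.0,"wx":0.24,"wy":0,"wz":0,"gripper":-1},{"tx":-8.0,"ty":26.0,"tz":-18.0,"wx":0.24,"wy":0,"wz":0,"gripper":-1},{"tx":-8.0,"ty":26.0,"tz":-18.0,"wx":0.24,"wy":0,"wz":0,"gripper":-1},{"tx":-8.0,"ty":26.0,"tz":-18.0,"wx":0.24,"wy":0,"wz":0,"gripper":-1},{"tx":-8.0,"ty":26.0,"tz":-18.0,"wx":0.24,"wy":0,"wz":0,"gripper":-1},{"tx":-8.0,"ty":26.0,"tz":-18.0,"wx":0.24,"wy":0,"wz":0,"gripper":-1},{"tx":-8.0,"ty":26.0,"tz":-18.0,"wx":0.24,"wy":0,"wz":0,"gripper":-1}]'
python3 -c "
from h import *
go(510,0,300,-90)"
```

```text
time: 0.82
tool_pos: [376.7, -210.5, 272.9]
tcp_rot: [1.361, 1.57, -0.04]
contact_force: [0.1, -0.2, -0.6]
grip_width: 92.0
t [ -2.71  16.7  -18.48] w [ 0.17   0.    -0.001] rows>= 7.0 | now [ 376.7 -210.5  272.9] yaw -80.2 F [ 0.1 -0.2 -0.6] t 0.82 w 92.0 q [-0.69  0.11  1.6   0.    1.43  0.71]
```

```bash
python3 -m creep '[{"tx":-2.7,"ty":16.7,"tz":-18.5,"wx":0.17,"wy":0,"wz":0,"gripper":-1},{"tx":-2.7,"ty":16.7,"tz":-18.5,"wx":0.17,"wy":0,"wz":0,"gripper":-1},{"tx":-2.7,"ty":16.7,"tz":-18.5,"wx":0.17,"wy":0,"wz":0,"gripper":-1},{"tx":-2.7,"ty":16.7,"tz":-18.5,"wx":0.17,"wy":0,"wz":0,"gripper":-1},{"tx":-2.7,"ty":16.7,"tz":-18.5,"wx":0.17,"wy":0,"wz":0,"gripper":-1},{"tx":-2.7,"ty":16.7,"tz":-18.5,"wx":0.17,"wy":0,"wz":0,"gripper":-1},{"tx":-2.7,"ty":16.7,"tz":-18.5,"wx":0.17,"wy":0,"wz":0,"gripper":-1},{"tx":-2.7,"ty":16.7,"tz":-18.5,"wx":0.17,"wy":0,"wz":0,"gripper":-1}]'
python3 -c "
from h import *
go(510,0,300,-90); snap('wrist','w1')"
```

```text
time: 1.48
tool_pos: [510.0, 0.0, 298.6]
tcp_rot: [-2.048, 1.57, 2.668]
contact_force: [-0.2, -0.9, -0.4]
grip_width: 91.8
t [-0.14 -0.    0.  ] w [ 0.004 -0.     0.001] rows>= 1.0 | now [510.    0.  298.6] yaw -89.8 F [-0.2 -0.9 -0.4] t 1.48 w 91.8 q [-0.15  0.25  1.36  0.    1.53  1.42]
```

View pics/w1.png

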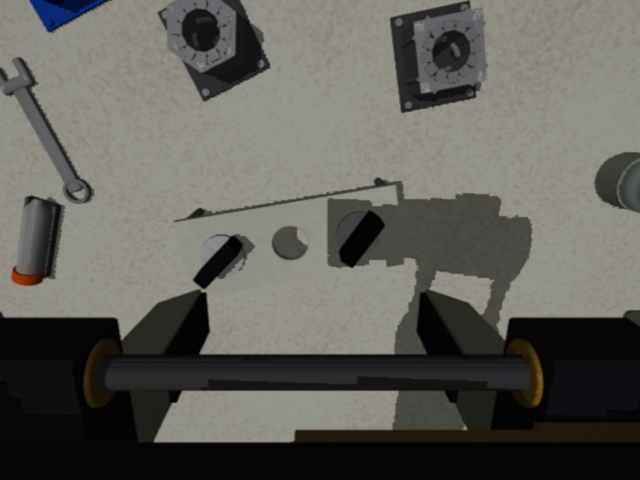

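The wrist view has the hex bore near (202,31), the square bore near (451,51), and the bars near (218,262) and (361,239). I'll enlarge these.

```bash
python3 -c "
from h import *
crop('w1',150,0,280,110,6,'w1h');crop('w1',380,0,500,115,6,'w1s');crop('w1',170,180,410,300,3,'w1r')"
```

```text
(no output)
```

View pics/w1h.png

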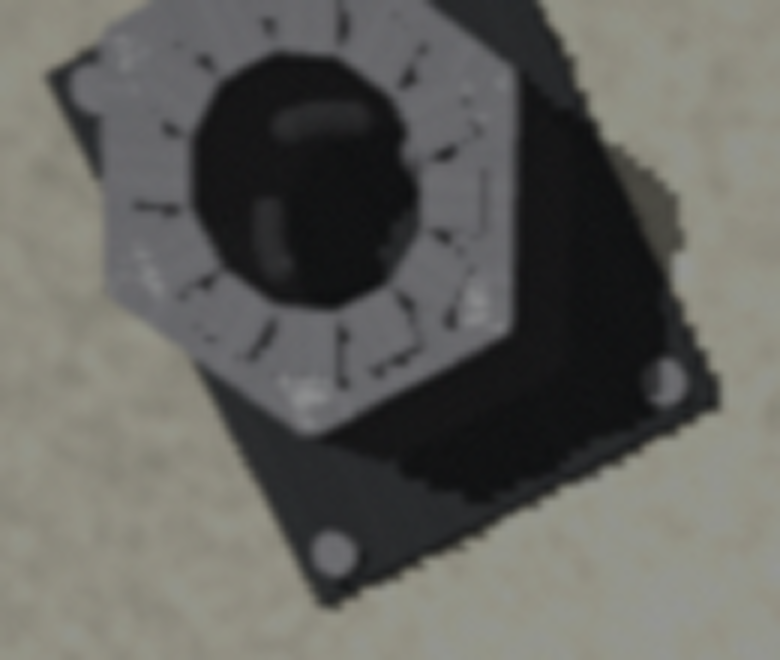

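View pics/w1s.png

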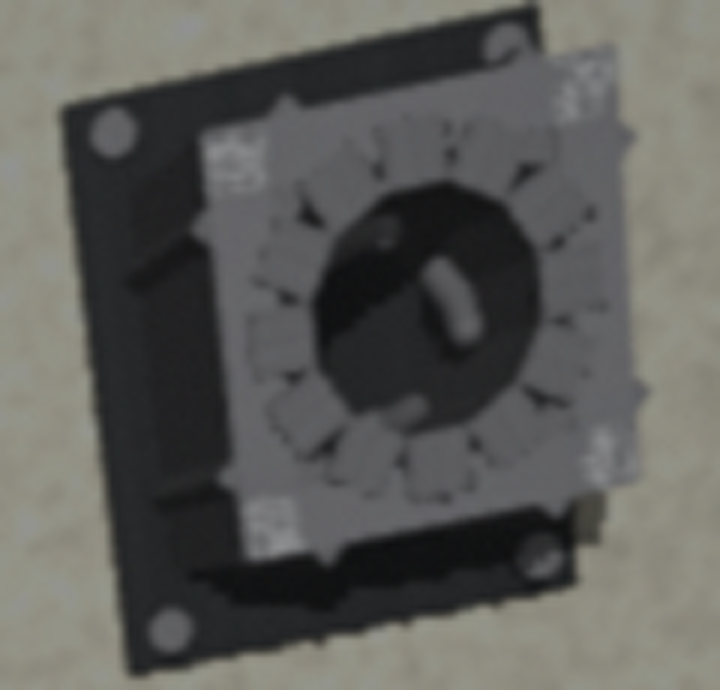

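View pics/w1r.png

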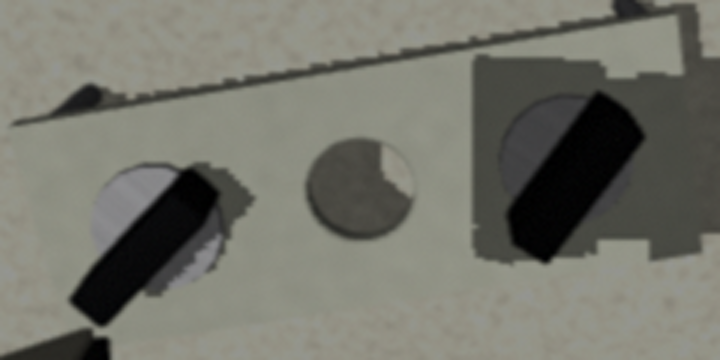

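```bash
python3 -c "
from h import *
c=load('w1')
H=lambda u,v,z:pt(c,150+u/6-.4,v/6-.4,z)
S=lambda u,v,z:pt(c,380+u/6-.4,v/6-.4,z)
B=lambda u,v,z:pt(c,170+u/3-.3,180+v/3-.3,z)
def circ(ps):
    A=np.c_[2*ps[:,:2],np.ones(len(ps))];s=np.linalg.lstsq(A,(ps[:,:2]**2).sum(1),rcond=None)[0];return s[:2].round(1),np.sqrt(s[2]+s[0]**2+s[1]**2).round(1)
print('hexbore',circ(np.array([H(*p,60) for p in [(190,180),(200,122),(238,75),(285,52),(340,55),(385,88),(418,190),(395,255),(345,306),(285,303),(240,280),(205,228)]])))
for p in [(310,435),(517,70),(515,328),(103,290)]: print('hc',H(*p,60).round(1))
for p in [(48,75),(325,608),(720,405),(540,0)]: print('hp',H(*p,4).round(1))
print('sqbore',circ(np.array([S(*p,60) for p in [(317,320),(330,262),(375,210),(440,183),(508,197),(540,250),(538,320),(500,385),(440,428),(385,412),(340,370)]])))
for p in [(203,130),(613,45),(640,482),(250,560)]: print('sc',S(*p,60).round(1))
for p in [(62,105),(538,8),(577,585),(130,675)]: print('sp',S(*p,4).round(1))
for n,ps in [('L',[(187,168),(218,195),(102,327),(70,300)]),('R',[(600,92),(645,135),(547,263),(508,215)])]:
    print(n,[B(*p,113).round(1) for p in ps])
print('hole',circ(np.array([B(*p,75) for p in [(306,188),(322,152),(360,138),(400,152),(413,188),(395,225),(360,240),(325,227)]])))
print('hole L collar',circ(np.array([B(*p,81) for p in [(91,220),(105,185),(135,165),(165,165),(222,245),(205,275),(180,290)]])))
print('hole R collar',circ(np.array([B(*p,81) for p in [(499,155),(510,122),(540,100),(570,95),(632,180),(620,205),(590,228)]])))
z=c['z_map'];print([pt(c,u,v).round(1) for u,v in [(218,262),(361,239),(240,210),(230,60),(410,30)]])
"
```

```text
hexbore (array([667.2, 110.1]), np.float64(18.4))
hc [629.3 112.5  60. ]
hc [683.1  75.3  60. ]
hc [645.7  77.7  60. ]
hc [651.  144.4  60. ]
hp [693.5 168.9   4. ]
hp [603.3 126.4   4. ]
hp [639.4  50.    4. ]
hp [705.6  80.1   4. ]
sqbore (array([ 650.2, -134. ]), np.float64(18.0))
sc [675.2 -94.5  60. ]
sc [ 687.5 -158.4   60. ]
sc [ 623.2 -171.5   60. ]
sc [ 610.7 -107.6   60. ]
sp [689.6 -81.3   4. ]
sp [ 705.4 -165.1    4. ]
sp [ 608.6 -184.5    4. ]
sp [ 592.  -100.6    4. ]
L [array([475.9,  80.9, 113. ]), array([466.6,  71.2, 113. ]), array([418.6, 113.3, 113. ]), array([428.7, 123.4, 113. ])]
R [array([502. , -53.6, 113. ]), array([487.6, -68.9, 113. ]), array([442.7, -38.5, 113. ]), array([459.8, -25. , 113. ])]
hole (array([456.3,  26.4]), np.float64(19.5))
hole L collar (array([442.9,  99.5]), np.float64(24.4))
hole R collar (array([467.8, -47.5]), np.float64(25.2))
[array([448.2,  96.5, 113.4]), array([473.2, -46.3, 113.9]), array([492.1,  79.1,  72.7]), array([641.9,  85.9,  46.4]), array([669.9, -94.6,  46.9])]
```

```bash
python3 -c "
from h import *
go(443.5,98.8,165,-131)"
```

```text
t [ 13.35  -6.53 -10.06] w [0.718 0.001 0.001] rows>= 6.0 | now [509.2  -1.6 298.5] yaw -89.9 F [-0.4  0.4 -0.1] t 1.53 w 91.6 q [-0.15  0.25  1.36 -0.    1.53  1.42]
```

```bash
python3 -m creep '[{"tx":13.3,"ty":-6.5,"tz":-10.1,"wx":0.72,"wy":0,"wz":0,"gripper":-1},{"tx":13.3,"ty":-6.5,"tz":-10.1,"wx":0.72,"wy":0,"wz":0,"gripper":-1},{"tx":13.3,"ty":-6.5,"tz":-10.1,"wx":0.72,"wy":0,"wz":0,"gripper":-1},{"tx":13.3,"ty":-6.5,"tz":-10.1,"wx":0.72,"wy":0,"wz":0,"gripper":-1},{"tx":13.3,"ty":-6.5,"tz":-10.1,"wx":0.72,"wy":0,"wz":0,"gripper":-1},{"tx":13.3,"ty":-6.5,"tz":-10.1,"wx":0.72,"wy":0,"wz":0,"gripper":-1},{"tx":13.3,"ty":-6.5,"tz":-10.1,"wx":0.72,"wy":0,"wz":0,"gripper":-1},{"tx":13.3,"ty":-6.5,"tz":-10.1,"wx":0.72,"wy":0,"wz":0,"gripper":-1}]'
python3 -c "
from h import *
go(443.5,98.8,165,-131); c=snap('wrist','w2');o=get_obs();print(o['tool_pos'])
R=M(o['tcp_rot'])
for z in (85,113,165):print(z,proj(c,[o['tool_pos'][0],o['tool_pos'][1],z]),proj(c,[443.5,98.8,z]))"
```

```text
time: 2.2
tool_pos: [444.3, 97.4, 166.3]
tcp_rot: [1.352, 1.57, -0.938]
contact_force: [-0.5, -0.2, -0.0]
grip_width: 91.9
t [ 0.13 -0.15 -0.06] w [-0.003  0.    -0.001] rows>= 1.0 | now [444.3  97.4 166.3] yaw -131.2 F [-0.5 -0.2 -0. ] t 2.2 w 91.9 q [ 0.05  0.24  1.75 -0.    1.16  2.34]
[444.61602962  97.45348442 166.56600293]
85 (np.float64(313.9691332677051), np.float64(232.3663704399238)) (np.float64(313.5779178251002), np.float64(234.68453649973364))
113 (np.float64(314.1368814152797), np.float64(244.8307278211012)) (np.float64(313.70534429177184), np.float64(247.36048361788437))
165 (np.float64(314.56096915727414), np.float64(276.3421409342993)) (np.float64(314.0272795503167), np.float64(279.38549709722497))
```

View pics/w2.png

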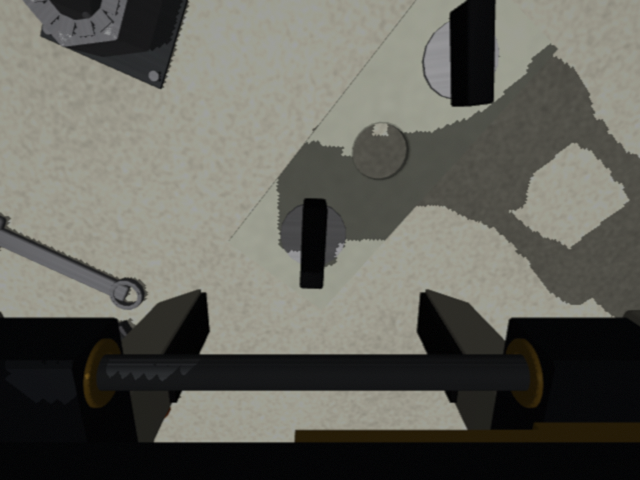

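The bar is centred between the fingers: it spans rows 198–288 around column 313, against an expected 314. I'll descend and grip.

```bash
python3 -m creep '[{"tx":4,"ty":-0.1,"tz":0,"wx":0,"wy":0,"wz":0,"gripper":-1},{"tx":8,"ty":-0.1,"tz":0,"wx":0,"wy":0,"wz":0,"gripper":-1},{"tx":8,"ty":-0.1,"tz":0,"wx":0,"wy":0,"wz":0,"gripper":-1},{"tx":8,"ty":-0.1,"tz":0,"wx":0,"wy":0,"wz":0,"gripper":1},{"tx":8,"ty":-0.1,"tz":0,"wx":0,"wy":0,"wz":0,"gripper":1},{"tx":8,"ty":-0.1,"tz":0,"wx":0,"wy":0,"wz":0,"gripper":1},{"tx":8,"ty":-0.1,"tz":0,"wx":0,"wy":0,"wz":0,"gripper":1},{"tx":8,"ty":-0.1,"tz":0,"wx":0,"wy":0,"wz":0,"gripper":1}]'
python3 -m creep '[{"tx":0,"ty":0,"tz":0,"wx":0,"wy":0,"wz":0,"gripper":1},{"tx":0,"ty":0,"tz":0,"wx":0,"wy":0,"wz":0,"gripper":1},{"tx":0,"ty":0,"tz":0,"wx":0,"wy":0,"wz":0,"gripper":1},{"tx":0,"ty":0,"tz":0,"wx":0,"wy":0,"wz":0,"gripper":1},{"tx":0,"ty":0,"tz":0,"wx":0,"wy":0,"wz":0,"gripper":1},{"tx":0,"ty":0,"tz":0,"wx":0,"wy":0,"wz":0,"gripper":1}]'
```

```text
time: 2.92
tool_pos: [444.6, 99.4, 87.6]
tcp_rot: [2.302, 1.568, 0.011]
contact_force: [-0.1, 0.2, -1.2]
grip_width: 63.6
time: 3.42
tool_pos: [443.5, 99.4, 86.1]
tcp_rot: [-0.049, 1.571, -2.34]
contact_force: [-0.2, 0.0, -0.4]
grip_width: 22.9
```

```bash
python3 -m creep '[{"tx":0,"ty":0,"tz":0,"wx":0,"wy":0,"wz":0,"gripper":1},{"tx":0,"ty":0,"tz":0,"wx":0,"wy":0,"wz":0,"gripper":1},{"tx":0,"ty":0,"tz":0,"wx":0,"wy":0,"wz":0,"gripper":1},{"tx":-1,"ty":0,"tz":0,"wx":0,"wy":0,"wz":0,"gripper":1},{"tx":-4,"ty":0,"tz":0,"wx":0,"wy":0,"wz":0,"gripper":1},{"tx":-8,"ty":0,"tz":0,"wx":0,"wy":0,"wz":0,"gripper":1},{"tx":-11,"ty":0,"tz":0,"wx":0,"wy":0,"wz":0,"gripper":1},{"tx":-12,"ty":0,"tz":0,"wx":0,"wy":0,"wz":0,"gripper":1}]'
python3 -c "
from h import *
go(667.5,109.5,160,-74); snap('scene','s2'); o=get_obs(); print(o['tool_pos']); c=load('s2'); print(proj(c,o['tool_pos'])); u,v=map(int,proj(c,o['tool_pos'])); crop('s2',u-40,v-30,u+40,v+60,6,'s2c')"
```

```text
time: 4.08
tool_pos: [445.7, 99.5, 210.7]
tcp_rot: [2.331, 1.563, 0.04]
contact_force: [-0.1, -0.1, 1.2]
grip_width: 0.6
t [  5.24  15.99 -15.35] w [-0.999 -0.002 -0.008] rows>= 8.0 | now [445.7  99.5 210.7] yaw -131.3 F [-0.1 -0.1  1.2] t 4.08 w 0.6 q [ 0.05  0.2   1.67 -0.    1.26  2.34]
[445.88701265  99.54859515 210.6763967 ]
(np.float64(371.4949770629513), np.float64(174.30723051251277))
```

View pics/s2c.png

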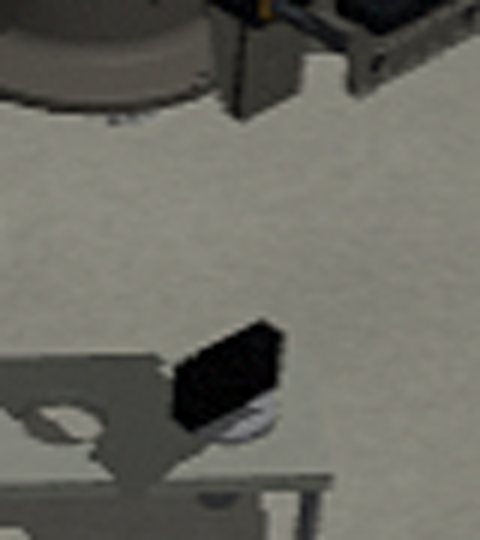

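```bash
python3 -c "
from h import *
snap('wrist','w3');crop('s2',220,60,460,260,3,'s2d')"
```

```text
(no output)
```

View pics/w3.png

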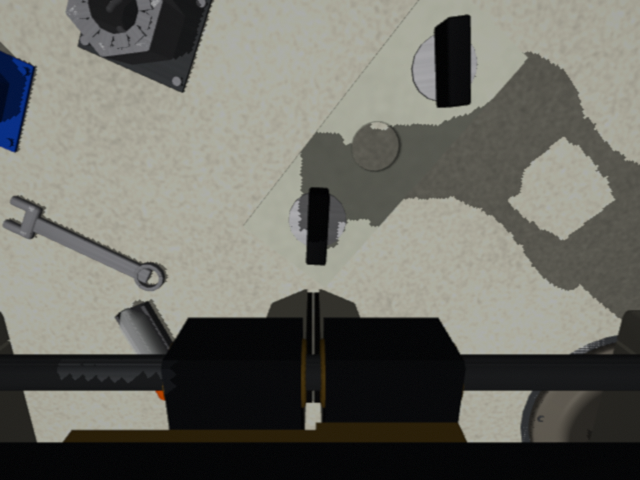

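View pics/s2d.png

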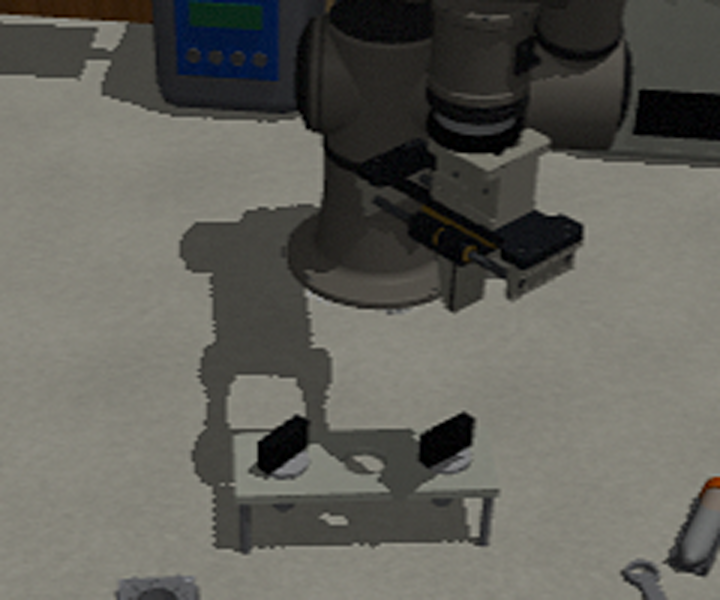

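The gripper closed on nothing. In the wrist view the fingertips look nearer the camera than the stated TCP would put them, so I'll check this with the depth maps.

```bash
python3 -c "
from h import *
o=get_obs();R=M(o['tcp_rot']);print(o['tool_pos'],get_obs()['grip_width'])
c=load('w3')
for u,v in [(290,300),(280,310),(340,310),(312,295),(318,295),(318,230),(450,60),(375,150),(345,215)]:
    p=pt(c,u,v);print(u,v,c['z_map'][v,u],p.round(1),(R.T@(p-o['tool_pos'])).round(1))
c=load('s2')
for u,v in [(371,160),(373,161),(374,158),(378,155),(368,206)]:
    p=pt(c,u,v);print(u,v,p.round(1),(R.T@(p-o['tool_pos'])).round(1))
"
```

```text
[444.92970638  99.48117914 208.29071239] 0.2954591737069743
290 300 163.1472 [459.8 101.  256.4] [-48.   10.4 -11.1]
280 310 154.5479 [462.1 103.4 265.4] [-57.   10.5 -14.4]
340 310 154.26244 [447.   86.  265.5] [-57.2  10.7   8.6]
312 295 170.1457 [453.1  95.  249.3] [-41.    9.2  -2.2]
318 295 170.1692 [451.4  93.1 249.3] [-41.    9.2   0.3]
318 230 301.90466 [443.   99.1 114.4] [93.9 -1.6  1.9]
450 60 265.61673 [473.8 -43.1 115. ] [ 93.4 115.3  88.5]
375 150 396.2545 [ 4.423e+02  2.420e+01 -3.000e-01] [208.6  46.9  59.1]
345 215 333.05786 [430.5  80.1  80.6] [127.6   1.5  24.6]
371 160 [451.3  95.2 258.7] [-50.4   7.8  -1.2]
373 161 [457.8 100.5 260.6] [-52.2   9.2  -9.5]
374 158 [461.7 102.4 272.4] [-64.1  10.9 -13.5]
378 155 [455.1 111.7 277.8] [-69.4  -0.1 -16.1]
368 206 [457.2  97.5 113.2] [95.1 10.2 -6.3]
```

```bash
python3 -c "
from h import *
o=get_obs();R=M(o['tcp_rot'])
c=load('w3')
for u in (290,300,308,318,330):
    for v in range(284,304,2):
        z=c['z_map'][v,u]
        if z<200: p=pt(c,u,v);print(u,v,z.round(1),(R.T@(p-o['tool_pos'])).round(1));break
c=load('s2')
for u in range(364,380,2):
    for v in range(168,140,-1):
        p=pt(c,u,v); q=R.T@(p-o['tool_pos'])
        if abs(q[1])<25 and abs(q[2])<30: print(u,v,q.round(1));break
"
python3 -c "
from h import *
crop('w3',250,270,380,350,6,'w3c')"
```

```text
290 296 165.7 [-45.2  10.8 -11.2]
300 292 169.2 [-41.5  10.8  -7.2]
308 292 172.5 [-38.4   9.4  -3.9]
318 294 171.6 [-39.5   9.    0.3]
330 294 168.2 [-42.6  10.5   5.3]
366 157 [-51.4   9.   15.6]
368 161 [-42.2   7.8   8.8]
370 163 [-38.2   6.    3. ]
372 163 [-46.8  11.5  -8.7]
374 162 [-57.5  16.3 -19.3]
376 161 [-53.9   5.4 -16.1]
378 160 [-54.8  -0.6 -17.2]
```

View pics/w3c.png

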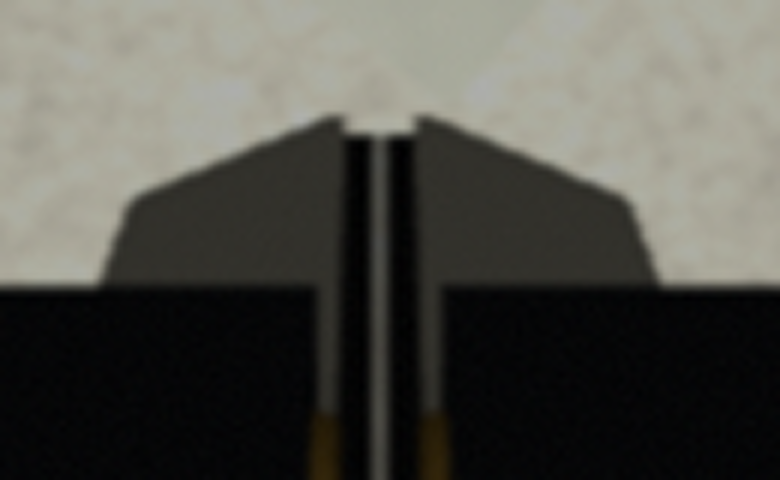

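Both cameras put the real fingertips about 37 mm behind (above) the reported TCP, on the tool axis. The first close was therefore above the bar, and nothing was touched. From here I'll apply true tip z = reported z + 37. Next I'll descend again with a half-open gripper.

```bash
python3 -m creep '[{"tx":2,"ty":0,"tz":0.15,"wx":0.03,"wy":0,"wz":0,"gripper":0},{"tx":4,"ty":0,"tz":0.15,"wx":0.03,"wy":0,"wz":0,"gripper":0},{"tx":6,"ty":0,"tz":0.15,"wx":0.03,"wy":0,"wz":0,"gripper":0},{"tx":7,"ty":0,"tz":0.15,"wx":0.03,"wy":0,"wz":0,"gripper":0},{"tx":8,"ty":0,"tz":0.15,"wx":0.03,"wy":0,"wz":0,"gripper":0},{"tx":8,"ty":0,"tz":0.15,"wx":0.03,"wy":0,"wz":0,"gripper":0},{"tx":8,"ty":0,"tz":0.15,"wx":0.03,"wy":0,"wz":0,"gripper":0}]'
python3 -c "
from h import *
go(443.5,98.8,50,-130)
snap('wrist','w4');snap('scene','s4');crop('s4',320,130,420,230,6,'s4c')"
```

```text
time: 4.77
tool_pos: [441.5, 98.2, 124.8]
tcp_rot: [-0.744, 1.567, -3.065]
contact_force: [0.1, 0.6, -0.1]
grip_width: 42.3
t [ 7.48  0.12 -0.2 ] w [-0.052  0.002  0.002] rows>= 2.0 | now [441.5  98.2 124.8] yaw -133.0 F [ 0.1  0.6 -0.1] t 4.77 w 42.3 q [ 0.05  0.28  1.81 -0.    1.05  2.37]
```

View pics/w4.png

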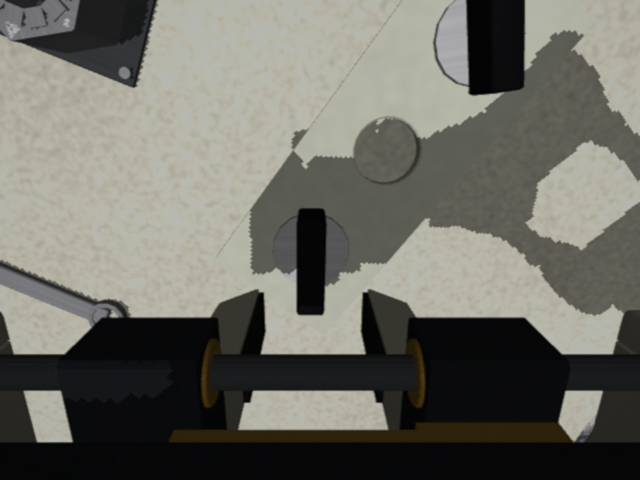

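View pics/s4c.png

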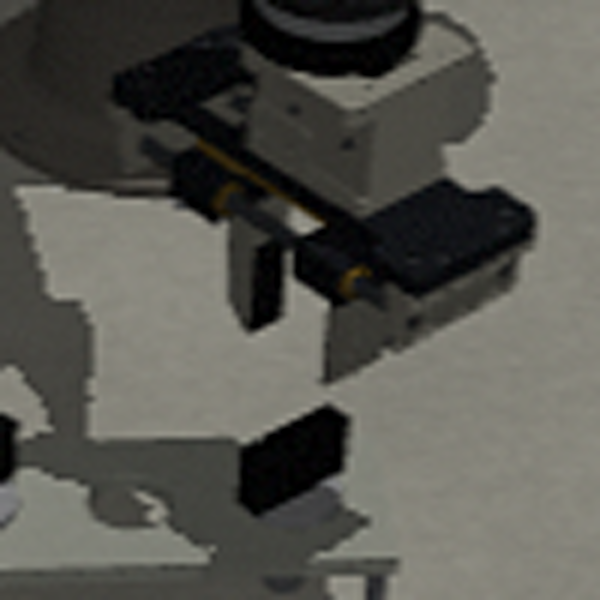

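The bar is now square between the fingers, which sit above it. I'll go down 75 mm and close.

```bash
python3 -m creep '[{"tx":4,"ty":0.15,"tz":-0.05,"wx":0,"wy":0,"wz":0,"gripper":0},{"tx":7.5,"ty":0.15,"tz":-0.05,"wx":0,"wy":0,"wz":0,"gripper":0},{"tx":7.5,"ty":0.15,"tz":-0.05,"wx":0,"wy":0,"wz":0,"gripper":0},{"tx":7.5,"ty":0.15,"tz":-0.05,"wx":0,"wy":0,"wz":0,"gripper":1},{"tx":7.5,"ty":0.15,"tz":-0.05,"wx":0,"wy":0,"wz":0,"gripper":1},{"tx":7.5,"ty":0.15,"tz":-0.05,"wx":0,"wy":0,"wz":0,"gripper":1},{"tx":7.5,"ty":0.15,"tz":-0.05,"wx":0,"wy":0,"wz":0,"gripper":1},{"tx":7.5,"ty":0.15,"tz":-0.05,"wx":0,"wy":0,"wz":0,"gripper":1}]'
python3 -m creep '[{"tx":0,"ty":0,"tz":0,"wx":0,"wy":0,"wz":0,"gripper":1},{"tx":0,"ty":0,"tz":0,"wx":0,"wy":0,"wz":0,"gripper":1},{"tx":0,"ty":0,"tz":0,"wx":0,"wy":0,"wz":0,"gripper":1}]'
```

```text
time: 5.53
tool_pos: [444.6, 97.6, 52.3]
tcp_rot: [2.3, 1.569, -0.021]
contact_force: [-0.4, -1.2, 1.6]
grip_width: 17.0
time: 5.78
tool_pos: [444.5, 97.5, 52.2]
tcp_rot: [2.231, 1.569, -0.09]
contact_force: [-1.2, -1.3, 7.7]
grip_width: 15.6
```

```bash
python3 -m creep '[{"tx":-2,"ty":0,"tz":0,"wx":0,"wy":0,"wz":0,"gripper":1},{"tx":-5,"ty":0,"tz":0,"wx":0,"wy":0,"wz":0,"gripper":1},{"tx":-9,"ty":0,"tz":0,"wx":0,"wy":0,"wz":0,"gripper":1},{"tx":-12,"ty":0,"tz":0,"wx":0,"wy":0,"wz":0,"gripper":1},{"tx":-12.5,"ty":0,"tz":0,"wx":0,"wy":0,"wz":0,"gripper":1}]'
python3 -c "
from h import *
o=get_obs();print(o['tool_pos'],o['contact_force'],o['grip_width']);c=snap('scene','s5');u,v=map(int,proj(c,o['tool_pos']));print(u,v);crop('s5',u-40,v-50,u+40,v+50,6,'s5c')
go(667.5,109.5,160,-74)"
```

```text
time: 6.2
tool_pos: [446.7, 97.8, 181.3]
tcp_rot: [2.359, 1.562, 0.038]
contact_force: [1.8, 0.5, -2.8]
grip_width: 15.7
[446.65481612  97.79612376 181.2567687 ] [ 1.77952822  0.54803167 -2.8425392 ] 15.65246653270264
370 183
t [  2.11  15.4  -15.96] w [-1.029 -0.002 -0.007] rows>= 9.0 | now [445.9  97.8 179.5] yaw -133.0 F [ 1.3  0.7 -2.6] t 6.25 w 15.6 q [ 0.05  0.22  1.73 -0.    1.18  2.37]
```

View pics/s5c.png

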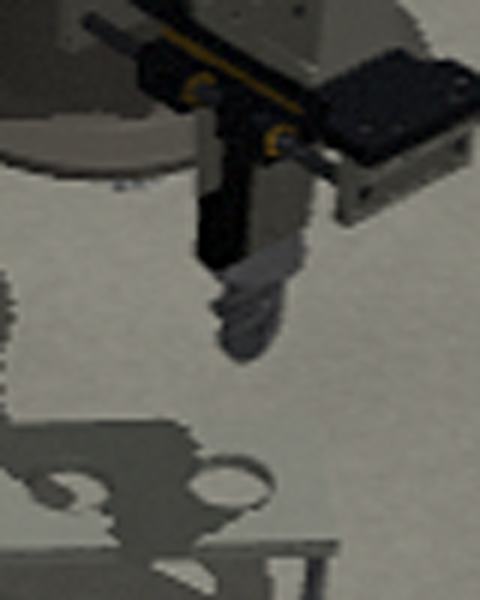

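```bash
python3 -c "
from h import *
im=cv2.imread('pics/s5.png')[170:198,355:385].astype(float); im=np.clip((im-30)*2.2,0,255).astype('uint8'); cv2.imwrite('pics/s5d.png',cv2.resize(im,None,fx=18,fy=18,interpolation=cv2.INTER_LANCZOS4))"
```

```text
(no output)
```

View pics/s5d.png

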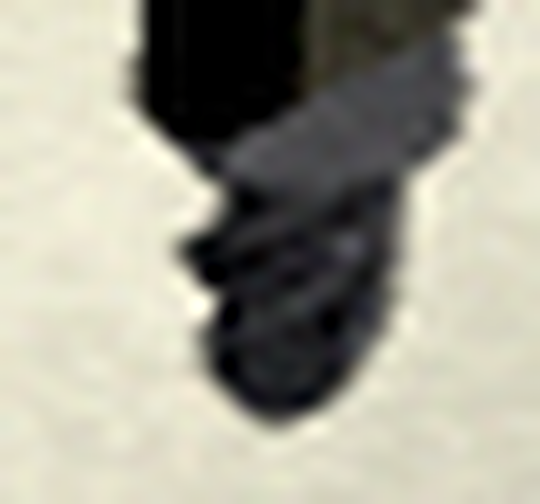

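The ribs on the front side rise to the right ("/"), which means right-hand, so this screw goes to the hex nut. I'll check how the screw sits in the jaws, then move.

```bash
python3 -m creep '[{"tx":0,"ty":7.7,"tz":-8,"wx":-0.98,"wy":0,"wz":0,"gripper":1},{"tx":0,"ty":7.7,"tz":-8,"wx":-0.98,"wy":0,"wz":0,"gripper":1},{"tx":0,"ty":7.7,"tz":-8,"wx":-0.98,"wy":0,"wz":0,"gripper":1},{"tx":0,"ty":15.4,"tz":-16,"wx":-1.02,"wy":0,"wz":0,"gripper":1},{"tx":0,"ty":15.4,"tz":-16,"wx":-1.02,"wy":0,"wz":0,"gripper":1},{"tx":0,"ty":15.4,"tz":-16,"wx":-1.02,"wy":0,"wz":0,"gripper":1},{"tx":0,"ty":15.4,"tz":-16,"wx":-1.02,"wy":0,"wz":0,"gripper":1},{"tx":0,"ty":15.4,"tz":-16,"wx":-1.02,"wy":0,"wz":0,"gripper":1}]'
python3 -c "
from h import *
go(667.5,109.5,140,-74.5); go(667.5,109.5,140,-74.5);c=snap('wrist','w6');c=snap('scene','s6');o=get_obs();u,v=map(int,proj(c,o['tool_pos']));print(u,v)
im=cv2.imread('pics/s6.png')[v-45:v+50,u-50:u+50].astype(float); im=np.clip((im-20)*1.8,0,255).astype('uint8'); cv2.imwrite('pics/s6d.png',cv2.resize(im,None,fx=6,fy=6,interpolation=cv2.INTER_LANCZOS4))"
```

```text
time: 6.92
tool_pos: [665.7, 109.4, 171.2]
tcp_rot: [-1.764, 1.565, -3.079]
contact_force: [-0.5, 0.7, -3.2]
grip_width: 16.0
t [3.12 0.2  0.04] w [-0.015 -0.001  0.006] rows>= 1.0 | now [665.7 109.4 171.2] yaw -75.4 F [-0.5  0.7 -3.2] t 6.92 w 16.0 q [ 0.05  0.64  1.08 -0.    1.42  1.36]
t [3.12 0.2  0.04] w [-0.015 -0.001  0.006] rows>= 1.0 | now [665.7 109.4 171.2] yaw -75.4 F [-0.5  0.7 -3.2] t 6.92 w 16.0 q [ 0.05  0.64  1.08 -0.    1.42  1.36]
369 242
```

View pics/w6.png

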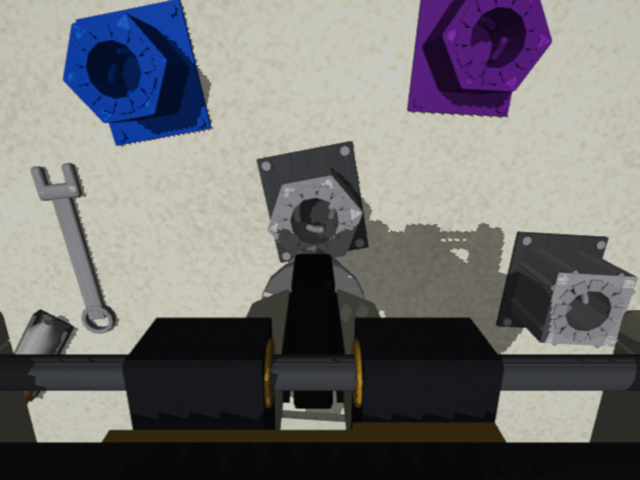

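View pics/s6d.png

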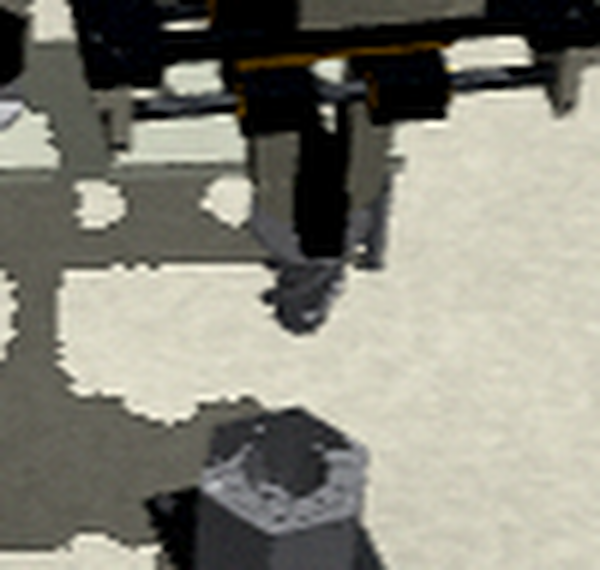

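```bash
python3 -c "
from h import *
c=load('w6');print(c['cx'],c['cy'],foc(c))
o=get_obs();R=M(o['tcp_rot'])
crop('w6',250,230,380,330,6,'w6c')
for (u,v) in [(314,257),(314,262),(314,275),(305,285),(285,275),(345,275),(290,268),(340,266)]:
  p=pt(c,u,v);print(u,v,(R.T@(p-o['tool_pos'])).round(1))
"
```

```text
312.7887966672232 240.53576964572835 402.7622687065782
314 257 [-33.9  26.8  -0.8]
314 262 [-39.8  26.9  -0.8]
314 275 [-54.9  27.6  -0.9]
305 285 [-60.4  26.   -4.1]
285 275 [-28.   16.2 -13.5]
345 275 [-28.5  16.4  12.9]
290 268 [-28.1  19.5 -11.3]
340 266 [-26.2  19.8  10.7]
```

View pics/w6c.png

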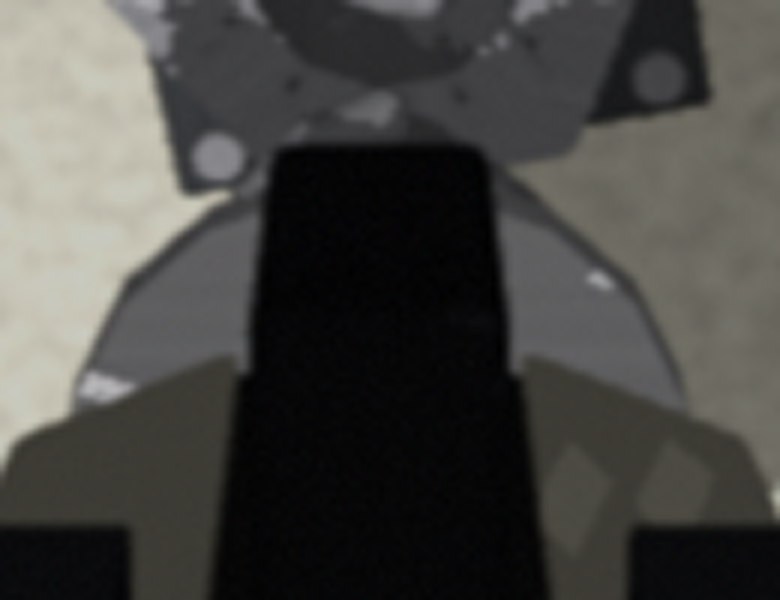

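```bash
python3 -c "
from h import *
c=load('w6');crop('w6',260,165,370,265,7,'w6n')
"
```

```text
(no output)
```

View pics/w6n.png

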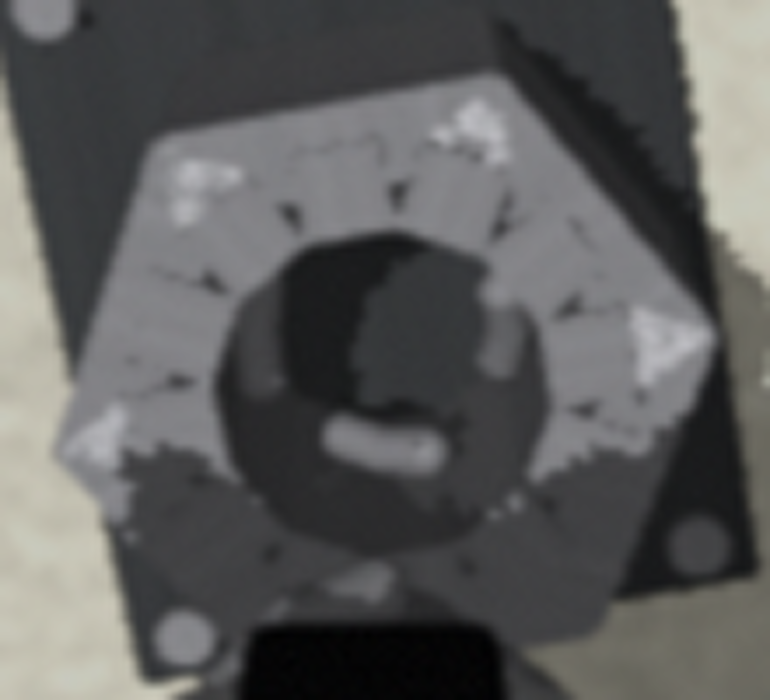

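```bash
cat >> h.py <<'E'
def circ(ps):
    ps=np.array(ps);A=np.c_[2*ps[:,:2],np.ones(len(ps))];s=np.linalg.lstsq(A,(ps[:,:2]**2).sum(1),rcond=None)[0];return s[:2].round(1),np.sqrt(s[2]+s[0]**2+s[1]**2).round(1)
E
python3 -c "
from h import *
c=load('w6')
N=lambda u,v,z=60:pt(c,260+u/7-.4,165+v/7-.4,z)
print(circ([N(*p) for p in [(215,390),(236,303),(300,250),(395,233),(480,257),(530,310),(550,390),(535,470),(385,553),(460,540),(300,530),(240,480)]]))
cs=[N(*p) for p in [(155,140),(495,75),(716,340),(55,450)]];print(np.round(cs,1)); print('c',(cs[2]+cs[3])/2)
d=cs[2]-cs[3];print(np.degrees(np.arctan2(d[1],d[0])))
q=[N(*p,4) for p in [(140,682),(765,570)]];d=q[1]-q[0];print(np.degrees(np.arctan2(d[1],d[0]))+90,np.linalg.norm(d))
go(668.5,109.8,70,-75)
"
```

```text
(array([666.6, 110. ]), np.float64(18.9))
[[688.1 141.2  60. ]
 [704.2 107.4  60. ]
 [682.   75.8  60. ]
 [651.  144.1  60. ]]
c [666.54178724 109.93422671  60.        ]
-65.59141687958437
25.44117538200358 86.44563626166827
t [10.25  0.43  0.08] w [-0.011 -0.001  0.005] rows>= 3.0 | now [664.7 109.5 172.5] yaw -75.6 F [-0.1 -0.1 -2.9] t 7.02 w 15.9 q [ 0.05  0.64  1.08 -0.    1.42  1.37]
```

```bash
python3 -m creep '[{"tx":3,"ty":0.25,"tz":0.05,"wx":0,"wy":0,"wz":0,"gripper":1},{"tx":6,"ty":0.25,"tz":0.05,"wx":0,"wy":0,"wz":0,"gripper":1},{"tx":7.5,"ty":0.25,"tz":0.05,"wx":0,"wy":0,"wz":0,"gripper":1},{"tx":8.5,"ty":0.25,"tz":0.05,"wx":0,"wy":0,"wz":0,"gripper":1},{"tx":9.5,"ty":0.25,"tz":0.05,"wx":0,"wy":0,"wz":0,"gripper":1},{"tx":10,"ty":0.25,"tz":0.05,"wx":0,"wy":0,"wz":0,"gripper":1}]'
python3 -c "
from h import *
o=get_obs();print(o['tool_pos'],o['contact_force'],o['moment']);c=snap('scene','s7');u,v=map(int,proj(c,o['tool_pos']));print(u,v)
im=cv2.imread('pics/s7.png')[v-65:v+30,u-50:u+50].astype(float); im=np.clip((im-20)*1.8,0,255).astype('uint8'); cv2.imwrite('pics/s7d.png',cv2.resize(im,None,fx=6,fy=6,interpolation=cv2.INTER_LANCZOS4))"
```

```text
time: 7.52
tool_pos: [667.8, 109.7, 74.8]
tcp_rot: [-1.688, 1.569, -3.011]
contact_force: [-0.2, 0.5, -3.2]
grip_width: 15.7
[667.78919487 109.73827171  74.78802841] [-0.16261553  0.45446692 -3.22331215] [0.00440762 0.00168152 0.01686951]
366 271
```

View pics/s7d.png

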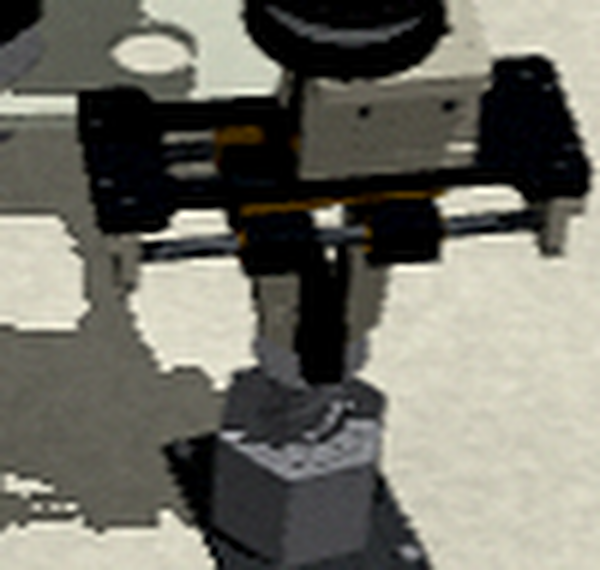

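```bash
python3 -m creep '[{"tx":0.5,"ty":0,"tz":0,"wx":0,"wy":0,"wz":0,"gripper":1},{"tx":1,"ty":0,"tz":0,"wx":0,"wy":0,"wz":0,"gripper":1},{"tx":1.3,"ty":0,"tz":0,"wx":0,"wy":0,"wz":0,"gripper":1},{"tx":1.5,"ty":0,"tz":0,"wx":0,"wy":0,"wz":0,"gripper":1},{"tx":1.6,"ty":0,"tz":0,"wx":0,"wy":0,"wz":0,"gripper":1}]'
python3 -m creep '[{"tx":0.1,"ty":0,"tz":0,"wx":0,"wy":0,"wz":0,"gripper":1},{"tx":0.2,"ty":0,"tz":0,"wx":0,"wy":0,"wz":0,"gripper":1},{"tx":0.2,"ty":0,"tz":0,"wx":0,"wy":0,"wz":0,"gripper":1}]'
```

```text
time: 7.98
tool_pos: [668.3, 109.8, 60.0]
tcp_rot: [0.646, 1.571, -0.675]
contact_force: [-0.2, -0.4, -2.9]
grip_width: 15.9
time: 8.23
tool_pos: [668.3, 109.8, 58.1]
tcp_rot: [-0.015, 1.571, -1.336]
contact_force: [-0.0, -0.2, -2.7]
grip_width: 15.7
```

```bash
python3 -m creep '[{"tx":0.1,"ty":0,"tz":0,"wx":0,"wy":0,"wz":0,"gripper":1},{"tx":0.2,"ty":0,"tz":0,"wx":0,"wy":0,"wz":0,"gripper":1},{"tx":0.3,"ty":0,"tz":0,"wx":0,"wy":0,"wz":0,"gripper":1},{"tx":0.3,"ty":0,"tz":0,"wx":0,"wy":0,"wz":0,"gripper":1}]'
python3 -m creep '[{"tx":0.1,"ty":0,"tz":0,"wx":0,"wy":0,"wz":0,"gripper":1},{"tx":0.2,"ty":0,"tz":0,"wx":0,"wy":0,"wz":0,"gripper":1},{"tx":0.2,"ty":0,"tz":0,"wx":0,"wy":0,"wz":0,"gripper":1}]'
python3 -c "
from h import *
go(668,109.8,40,-155)"
```

```text
time: 8.57
tool_pos: [668.1, 109.7, 54.8]
tcp_rot: [-1.568, 1.57, -2.889]
contact_force: [0.8, 0.2, -3.4]
grip_width: 15.9
time: 8.82
tool_pos: [668.2, 109.7, 52.8]
tcp_rot: [-1.576, 1.57, -2.897]
contact_force: [0.1, -0.4, -3.2]
grip_width: 16.0
t [ 1.28 -0.01 -0.01] w [1.384 0.    0.   ] rows>= 12.0 | now [668.2 109.7  52.8] yaw -75.7 F [ 0.1 -0.4 -3.2] t 8.82 w 16.0 q [ 0.05  0.74  1.23 -0.    1.17  1.37]
```

```bash
python3 -m creep '[{"tx":0.1,"ty":0,"tz":0,"wx":0.1,"wy":0,"wz":0,"gripper":1},{"tx":0.21,"ty":0,"tz":0,"wx":0.2,"wy":0,"wz":0,"gripper":1},{"tx":0.32,"ty":0,"tz":0,"wx":0.3,"wy":0,"wz":0,"gripper":1}]'
python3 -c "
from h import *
o=get_obs();print(o['moment'])"
```

```text
time: 9.07
tool_pos: [668.3, 109.8, 49.9]
tcp_rot: [0.764, 1.571, -0.862]
contact_force: [0.5, -0.1, -2.6]
grip_width: 16.0
[0.0340094  0.00077077 0.01685652]
```

```bash
python3 -m creep '[{"tx":0.11,"ty":0,"tz":0,"wx":0.1,"wy":0,"wz":0,"gripper":1},{"tx":0.22,"ty":0,"tz":0,"wx":0.2,"wy":0,"wz":0,"gripper":1},{"tx":0.33,"ty":0,"tz":0,"wx":0.3,"wy":0,"wz":0,"gripper":1},{"tx":0.44,"ty":0,"tz":0,"wx":0.4,"wy":0,"wz":0,"gripper":1}]'
python3 -c "
from h import *
o=get_obs();print(o['moment'])"
python3 -m creep '[{"tx":0.11,"ty":0,"tz":0,"wx":0.1,"wy":0,"wz":0,"gripper":1},{"tx":0.22,"ty":0,"tz":0,"wx":0.2,"wy":0,"wz":0,"gripper":1},{"tx":0.33,"ty":0,"tz":0,"wx":0.3,"wy":0,"wz":0,"gripper":1}]'
python3 -c "
from h import *
go(668,109.8,38,-155);o=get_obs();print(o['moment'])"
```

```text
time: 9.4
tool_pos: [668.3, 109.5, 45.5]
tcp_rot: [0.501, 1.57, -1.525]
contact_force: [-1.0, -1.4, -2.3]
grip_width: 15.5
[-0.20541409  0.10923169 -0.0786736 ]
time: 9.65
tool_pos: [668.2, 109.1, 42.2]
tcp_rot: [0.408, 1.57, -1.918]
contact_force: [-1.6, -2.1, -1.8]
grip_width: 15.7
t [ 0.42 -0.06 -0.04] w [ 0.379  0.001 -0.001] rows>= 4.0 | now [668.2 109.1  42.2] yaw -133.3 F [-1.6 -2.1 -1.8] t 9.65 w 15.7 q [ 0.05  0.75  1.24 -0.    1.15  2.38]
[-0.39325014  0.26058475 -0.02789601]
```

```bash
python3 -m creep '[{"tx":0.11,"ty":0.02,"tz":0.03,"wx":0.1,"wy":0,"wz":0,"gripper":1},{"tx":0.22,"ty":0.04,"tz":0.06,"wx":0.2,"wy":0,"wz":0,"gripper":1},{"tx":0.33,"ty":0.05,"tz":0.08,"wx":0.3,"wy":0,"wz":0,"gripper":1},{"tx":0.42,"ty":0.05,"tz":0.08,"wx":0.37,"wy":0,"wz":0,"gripper":1},{"tx":0.45,"ty":0.05,"tz":0.08,"wx":0.38,"wy":0,"wz":0,"gripper":1}]'
python3 -c "
from h import *
go(668,109.8,38,-155);o=get_obs();print(o['moment']);c=snap('scene','s8');u,v=map(int,proj(c,o['tool_pos']));print(u,v)
im=cv2.imread('pics/s8.png')[v-75:v+30,u-50:u+50].astype(float); im=np.clip((im-20)*1.8,0,255).astype('uint8'); cv2.imwrite('pics/s8d.png',cv2.resize(im,None,fx=6,fy=5.6,interpolation=cv2.INTER_LANCZOS4))"
```

```text
time: 10.07
tool_pos: [668.0, 108.6, 37.5]
tcp_rot: [0.318, 1.57, -2.386]
contact_force: [-0.4, -0.3, -2.5]
grip_width: 15.6
t [-0.05 -0.11 -0.05] w [ 0.002  0.001 -0.   ] rows>= 1.0 | now [668.  108.6  37.5] yaw -154.9 F [-0.4 -0.3 -2.5] t 10.07 w 15.6 q [ 0.05  0.76  1.25 -0.    1.14  2.75]
[-0.06762639  0.04477092 -0.04215423]
365 282
```

View pics/s8d.png

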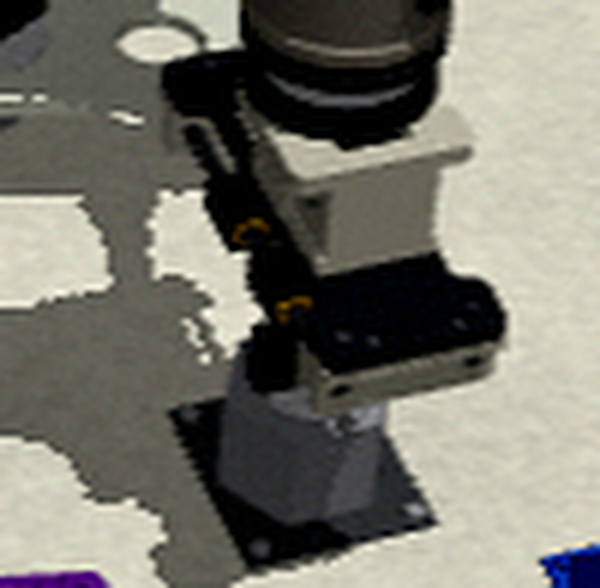

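```bash
python3 -m creep '[{"tx":0.1,"ty":0,"tz":0,"wx":0.01,"wy":0,"wz":0,"gripper":1},{"tx":0.1,"ty":0,"tz":0,"wx":0.01,"wy":0,"wz":0,"gripper":1}]'
python3 -m creep '[{"tx":0.07,"ty":0,"tz":0,"wx":0.01,"wy":0,"wz":0,"gripper":1},{"tx":0.07,"ty":0,"tz":0,"wx":0.01,"wy":0,"wz":0,"gripper":1}]'
```

```text
time: 10.28
tool_pos: [668.2, 108.6, 37.4]
tcp_rot: [1.8, 1.57, -0.91]
contact_force: [-2.8, -2.0, 1.7]
grip_width: 15.9
time: 10.45
tool_pos: [668.2, 108.6, 37.3]
tcp_rot: [2.056, 1.57, -0.665]
contact_force: [-4.0, -1.6, 6.3]
grip_width: 15.8
```

```bash
python3 -m creep '[{"tx":0,"ty":0,"tz":0,"wx":0,"wy":0,"wz":0,"gripper":0},{"tx":0,"ty":0,"tz":0,"wx":0,"wy":0,"wz":0,"gripper":0},{"tx":0,"ty":0,"tz":0,"wx":0,"wy":0,"wz":0,"gripper":0},{"tx":0,"ty":0,"tz":0,"wx":0,"wy":0,"wz":0,"gripper":0},{"tx":-3,"ty":0,"tz":0,"wx":0,"wy":0,"wz":0,"gripper":0},{"tx":-7,"ty":0,"tz":0,"wx":0,"wy":0,"wz":0,"gripper":0},{"tx":-11,"ty":0,"tz":0,"wx":0,"wy":0,"wz":0,"gripper":0},{"tx":-13,"ty":0,"tz":0,"wx":0,"wy":0,"wz":0,"gripper":0}]'
python3 -c "
from h import *
go(469,-47.3,150,-124);c=snap('wrist','w9');c=snap('scene','s9');crop('s9',320,235,410,310,6,'s9c')"
```

```text
time: 11.12
tool_pos: [670.1, 109.1, 171.6]
tcp_rot: [2.781, 1.563, 0.06]
contact_force: [1.8, 0.6, 0.2]
grip_width: 45.8
t [ 2.    6.06 24.76] w [-0.556 -0.006 -0.005] rows>= 7.0 | now [670.1 109.1 171.6] yaw -155.9 F [1.8 0.6 0.2] t 11.12 w 45.8 q [0.05 0.64 1.08 0.   1.41 2.77]
```

View pics/w9.png

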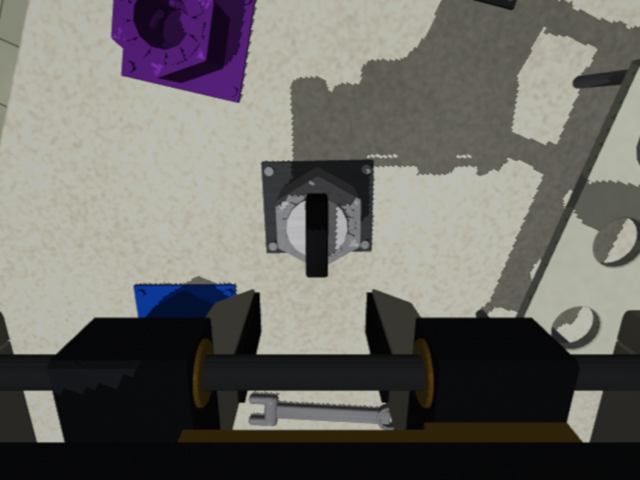

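View pics/s9c.png

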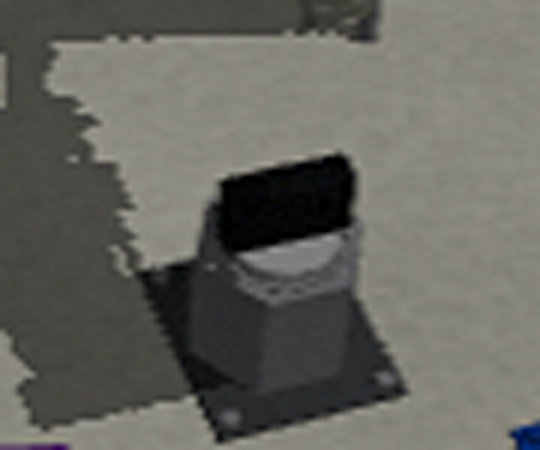

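The collar looks down on the hex nut, with the bar parallel to the plate. Next is a depth check of the bar top, which should be at 98 mm, or 66 mm for the collar top.

```bash
python3 -c "
from h import *
c=load('w9')
for u,v in [(317,250),(317,225),(317,268),(296,230),(340,230),(285,250),(350,240),(295,255),(200,220),(268,175)]: print(u,v,pt(c,u,v).round(1))
c=load('w2')
print('ref rack bar',pt(c,314,260),pt(c,472,70))"
```

```text
317 250 [664.3 117.8  99. ]
317 225 [671.8 101.1  99.4]
317 268 [658.8 129.9  99.6]
296 230 [681.  119.9  66. ]
340 230 [650.3 105.6  67.4]
285 250 [682.  140.6  59.9]
350 240 [638.3 111.4  60.6]
295 255 [673.  141.3  59.6]
200 220 [7.622e+02 1.666e+02 3.000e-01]
268 175 [719.6 100.4   6.2]
ref rack bar [436.8296872  104.37850901 113.10885006] [464.14553901 -38.87999725 112.10324864]
```

Screw one is home: bar top about 99 mm, collar top 66–67 mm and level. Now the other screw.

```bash
python3 -m creep '[{"tx":2,"ty":6.06,"tz":24.8,"wx":-0.556,"wy":0,"wz":0,"gripper":0},{"tx":2,"ty":6.06,"tz":24.8,"wx":-0.556,"wy":0,"wz":0,"gripper":0},{"tx":2,"ty":6.06,"tz":24.8,"wx":-0.556,"wy":0,"wz":0,"gripper":0},{"tx":2,"ty":6.06,"tz":24.8,"wx":-0.556,"wy":0,"wz":0,"gripper":0},{"tx":2,"ty":6.06,"tz":24.8,"wx":-0.556,"wy":0,"wz":0,"gripper":0},{"tx":2,"ty":6.06,"tz":24.8,"wx":-0.556,"wy":0,"wz":0,"gripper":0},{"tx":2,"ty":6.06,"tz":24.8,"wx":-0.556,"wy":0,"wz":0,"gripper":0},{"tx":2,"ty":6.06,"tz":24.8,"wx":-0.556,"wy":0,"wz":0,"gripper":0}]'
python3 -c "
from h import *
go(469,-47.3,52,-124);c=snap('wrist','w10');o=get_obs();R=M(o['tcp_rot']);print(o['tool_pos'])
for z in (81,113): print(proj(c,o['tool_pos']*[1,1,0]+[0,0,z]))"
```

```text
time: 11.88
tool_pos: [464.2, -48.7, 145.2]
tcp_rot: [-1.163, 1.568, 2.952]
contact_force: [0.2, 0.4, 0.9]
grip_width: 45.9
t [ 9.32  0.34 -0.4 ] w [-0.004  0.001  0.002] rows>= 3.0 | now [464.2 -48.7 145.2] yaw -124.2 F [0.2 0.4 0.9] t 11.88 w 45.9 q [-0.27  0.28  1.75 -0.    1.11  1.9 ]
[466.03449762 -48.09192681 145.60874192]
(np.float64(312.323706448037), np.float64(238.23494281305014))
(np.float64(312.3706626465324), np.float64(254.59000828049622))
```

View pics/w10.png

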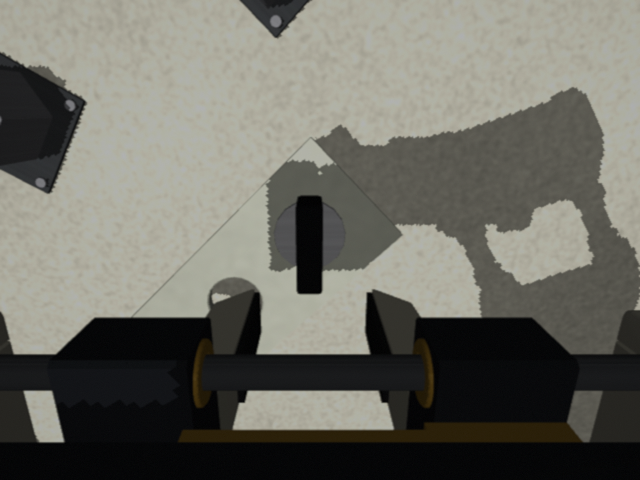

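The bar spans columns 297–322, vertical and centred on row 245, so I shift by ty +4 mm and tz −2 mm. Then I descend.

```bash
python3 -m creep '[{"tx":3,"ty":0.37,"tz":-0.22,"wx":0,"wy":0,"wz":0,"gripper":0},{"tx":6.5,"ty":0.37,"tz":-0.22,"wx":0,"wy":0,"wz":0,"gripper":0},{"tx":9,"ty":0.37,"tz":-0.22,"wx":0,"wy":0,"wz":0,"gripper":0},{"tx":9.5,"ty":0.37,"tz":-0.22,"wx":0,"wy":0,"wz":0,"gripper":0},{"tx":9.5,"ty":0.37,"tz":-0.22,"wx":0,"wy":0,"wz":0,"gripper":1},{"tx":9.5,"ty":0.37,"tz":-0.22,"wx":0,"wy":0,"wz":0,"gripper":1},{"tx":9.5,"ty":0.37,"tz":-0.22,"wx":0,"wy":0,"wz":0,"gripper":1},{"tx":9.5,"ty":0.37,"tz":-0.22,"wx":0,"wy":0,"wz":0,"gripper":1}]'
python3 -m creep '[{"tx":0,"ty":0,"tz":0,"wx":0,"wy":0,"wz":0,"gripper":1},{"tx":0,"ty":0,"tz":0,"wx":0,"wy":0,"wz":0,"gripper":1},{"tx":0,"ty":0,"tz":0,"wx":0,"wy":0,"wz":0,"gripper":1},{"tx":0,"ty":0,"tz":0,"wx":0,"wy":0,"wz":0,"gripper":1}]'
```

```text
time: 12.6
tool_pos: [472.2, -48.1, 52.4]
tcp_rot: [1.891, 1.568, -0.273]
contact_force: [0.8, -0.7, -0.1]
grip_width: 23.5
time: 12.93
tool_pos: [471.6, -48.4, 52.2]
tcp_rot: [1.77, 1.568, -0.395]
contact_force: [-1.4, -1.3, 7.0]
grip_width: 15.6
```

```bash
python3 -m creep '[{"tx":-2,"ty":0,"tz":0,"wx":0,"wy":0,"wz":0,"gripper":1},{"tx":-5,"ty":0,"tz":0,"wx":0,"wy":0,"wz":0,"gripper":1},{"tx":-9,"ty":0,"tz":0,"wx":0,"wy":0,"wz":0,"gripper":1},{"tx":-12,"ty":0,"tz":0,"wx":0,"wy":0,"wz":0,"gripper":1},{"tx":-12.5,"ty":0,"tz":0,"wx":0,"wy":0,"wz":0,"gripper":1}]'
python3 -c "
from h import *
go(650,-134.5,171,-158)"
```

```text
time: 13.35
tool_pos: [473.4, -48.5, 181.2]
tcp_rot: [1.923, 1.561, -0.242]
contact_force: [1.4, -0.1, -3.7]
grip_width: 15.8
t [ 1.21 19.43 -2.76] w [ 0.593 -0.006 -0.008] rows>= 5.0 | now [473.4 -48.5 181.2] yaw -124.0 F [ 1.4 -0.1 -3.7] t 13.35 w 15.8 q [-0.26  0.26  1.68  0.    1.2   1.9 ]
```

```bash
python3 -m creep '[{"tx":1,"ty":19.4,"tz":-2.8,"wx":0.59,"wy":0,"wz":0,"gripper":1},{"tx":1,"ty":19.4,"tz":-2.8,"wx":0.59,"wy":0,"wz":0,"gripper":1},{"tx":1,"ty":19.4,"tz":-2.8,"wx":0.59,"wy":0,"wz":0,"gripper":1},{"tx":1,"ty":19.4,"tz":-2.8,"wx":0.59,"wy":0,"wz":0,"gripper":1},{"tx":1,"ty":19.4,"tz":-2.8,"wx":0.59,"wy":0,"wz":0,"gripper":1},{"tx":1,"ty":19.4,"tz":-2.8,"wx":0.59,"wy":0,"wz":0,"gripper":1},{"tx":1,"ty":19.4,"tz":-2.8,"wx":0.59,"wy":0,"wz":0,"gripper":1}]'
python3 -c "
from h import *
go(650,-134.5,171,-158);c=snap('wrist','w11');snap('scene','s11');o=get_obs();R=M(o['tcp_rot']);c=load('w11')
for (u,v) in [(314,257),(314,262),(314,275),(285,275),(345,275),(290,268),(340,266)]:
  p=pt(c,u,v);print(u,v,(R.T@(p-o['tool_pos'])).round(1))
crop('w11',240,165,390,265,5,'w11n')
c=load('s11');u,v=map(int,proj(c,o['tool_pos']))
im=cv2.imread('pics/s11.png')[v-35:v+40,u-35:u+35].astype(float); im=np.clip((im-20)*1.8,0,255).astype('uint8'); cv2.imwrite('pics/s11d.png',cv2.resize(im,None,fx=8,fy=7.8,interpolation=cv2.INTER_LANCZOS4))"
```

```text
time: 13.93
tool_pos: [646.8, -133.8, 162.4]
tcp_rot: [-0.73, 1.566, 2.798]
contact_force: [-0.3, 0.4, -3.4]
grip_width: 16.2
t [-0.86  0.18 -0.26] w [0.002 0.004 0.003] rows>= 1.0 | now [ 646.8 -133.8  162.4] yaw -157.9 F [-0.3  0.4 -3.4] t 13.93 w 16.2 q [-0.32  0.62  1.15  0.    1.38  2.44]
314 257 [-33.7  25.5  -0.6]
314 262 [-40.3  25.8  -0.6]
314 275 [-53.7  25.8  -0.7]
285 275 [-28.   15.  -13.3]
345 275 [-27.6  14.8  13.1]
290 268 [-26.9  17.9 -11.1]
340 266 [-24.7  17.8  11. ]
```

View pics/w11n.png

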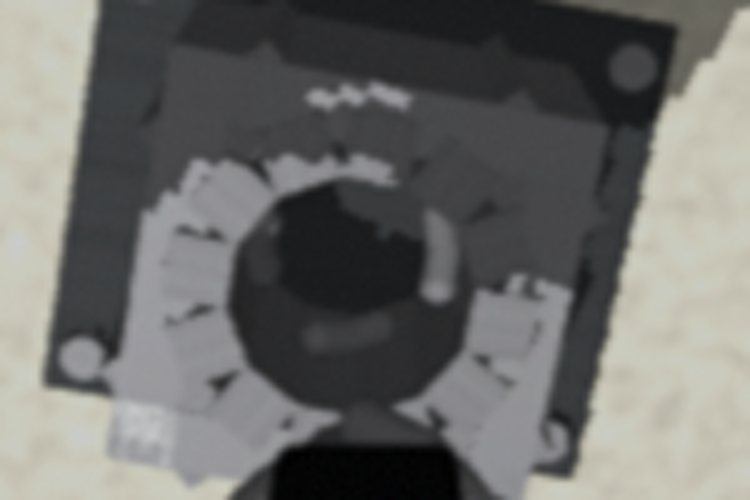

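View pics/s11d.png

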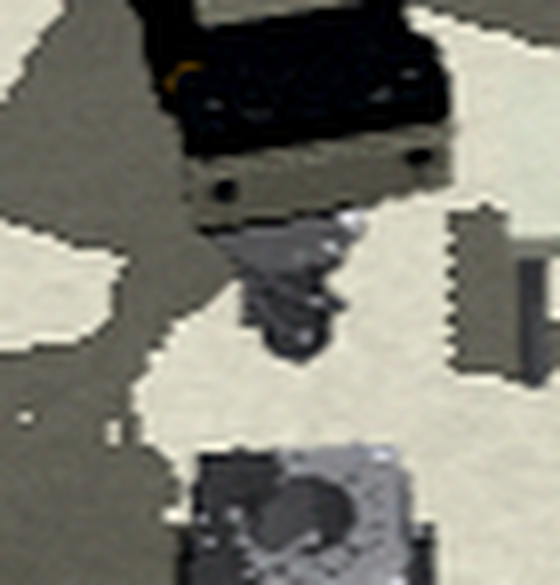

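The ribs on this one lean "\" (left-hand), as expected. Now fit the square bore in the wrist view.

```bash
python3 -c "
from h import *
c=load('w11');o=get_obs();R=M(o['tcp_rot'])
N=lambda u,v,z=60:pt(c,240+u/5-.4,165+v/5-.4,z)
ce,r=circ([N(*p) for p in [(230,290),(240,240),(280,198),(340,180),(400,190),(450,220),(472,285),(466,340),(435,390),(330,410),(285,390),(245,350)]]);print(ce,r)
q=[N(*p,4) for p in [(100,0),(45,385),(675,28),(578,475)]];
for i,j in((0,1),(2,3)):
  d=q[i]-q[j];print(np.degrees(np.arctan2(d[1],d[0])))
q=[N(*p) for p in [(178,42),(108,455),(605,125),(525,497)]]
for i,j in((0,1),(2,3)):
  d=q[i]-q[j];print(np.degrees(np.arctan2(d[1],d[0])))
ps=np.array([get_obs()['tool_pos']]);print(ps, R.T@(np.array([ce[0],ce[1],60])-c['xyz']))
# bore centre in tool frame via camera only
print('bore in tool frame', R.T@(np.array([*ce,60])-c['xyz'])+np.array([-193.45,84.8,-1.68]))
print('screw pts via cam', [ (R.T@(pt(c,314,v)-c['xyz'])+np.array([-193.45,84.8,-1.68])).round(1) for v in (262,275)])
"
```

```text
[ 648.8 -132.6] 18.7
-78.39449172262037
-77.58717190048061
-79.15638031614269
-77.89885104413246
[[ 645.97650891 -132.79131779  164.36149998]] [295.73369696 -82.6295933   -1.73261216]
bore in tool frame [102.28369696   2.1704067   -3.41261216]
screw pts via cam [array([-42.4,  26.8,  -1.1]), array([-55.7,  26.8,  -1.1])]
```

```bash
python3 -m creep '[{"tx":3,"ty":0.35,"tz":-0.28,"wx":0,"wy":0,"wz":0,"gripper":1},{"tx":6,"ty":0.35,"tz":-0.28,"wx":0,"wy":0,"wz":0,"gripper":1},{"tx":7.5,"ty":0.35,"tz":-0.28,"wx":0,"wy":0,"wz":0,"gripper":1},{"tx":8.5,"ty":0.35,"tz":-0.28,"wx":0,"wy":0,"wz":0,"gripper":1},{"tx":9.3,"ty":0.35,"tz":-0.28,"wx":0,"wy":0,"wz":0,"gripper":1},{"tx":9.5,"ty":0.35,"tz":-0.28,"wx":0,"wy":0,"wz":0,"gripper":1}]'
python3 -c "
from h import *
go(650.4,-135.7,53,-158);print(get_obs()['moment'])"
```

```text
time: 14.53
tool_pos: [650.5, -135.1, 70.6]
tcp_rot: [-0.689, 1.57, 2.84]
contact_force: [0.4, 0.6, -3.9]
grip_width: 16.1
t [1.76 0.05 0.03] w [0.003 0.001 0.   ] rows>= 1.0 | now [ 650.5 -135.1   70.6] yaw -157.8 F [ 0.4  0.6 -3.9] t 14.53 w 16.1 q [-0.32  0.7   1.26 -0.    1.18  2.43]
[ 0.15508818 -0.00601658  0.01873141]
```

Free so far, with the tip at about 39 mm. Down another 17 mm to tip height 22.

```bash
python3 -m creep '[{"tx":0.4,"ty":0.03,"tz":0,"wx":0,"wy":0,"wz":0,"gripper":1},{"tx":0.8,"ty":0.03,"tz":0,"wx":0,"wy":0,"wz":0,"gripper":1},{"tx":1.1,"ty":0.03,"tz":0,"wx":0,"wy":0,"wz":0,"gripper":1},{"tx":1.25,"ty":0.03,"tz":0,"wx":0,"wy":0,"wz":0,"gripper":1}]'
python3 -m creep '[{"tx":0.1,"ty":0,"tz":0,"wx":0,"wy":0,"wz":0,"gripper":1},{"tx":0.2,"ty":0,"tz":0,"wx":0,"wy":0,"wz":0,"gripper":1},{"tx":0.3,"ty":0,"tz":0,"wx":0,"wy":0,"wz":0,"gripper":1},{"tx":0.4,"ty":0,"tz":0,"wx":0,"wy":0,"wz":0,"gripper":1},{"tx":0.45,"ty":0,"tz":0,"wx":0,"wy":0,"wz":0,"gripper":1}]'
python3 -c "
from h import *
go(650.4,-135.7,53,-158);print(get_obs()['moment'])"
```

```text
time: 14.87
tool_pos: [651.3, -135.9, 58.6]
tcp_rot: [2.272, 1.57, -0.483]
contact_force: [-0.3, -0.6, -4.1]
grip_width: 15.9
time: 15.28
tool_pos: [651.2, -135.9, 53.9]
tcp_rot: [1.511, 1.571, -1.244]
contact_force: [-0.9, 0.1, -3.7]
grip_width: 15.9
t [ 0.09 -0.05  0.07] w [ 0.003  0.    -0.   ] rows>= 1.0 | now [ 651.2 -135.9   53.9] yaw -157.9 F [-0.9  0.1 -3.7] t 15.28 w 15.9 q [-0.32  0.72  1.27 -0.    1.15  2.43]
[ 0.0796293   0.03969831 -0.00682487]
```

```bash
python3 -m creep '[{"tx":0.13,"ty":0,"tz":-0.02,"wx":-0.1,"wy":0,"wz":0,"gripper":1},{"tx":0.25,"ty":0,"tz":-0.04,"wx":-0.2,"wy":0,"wz":0,"gripper":1},{"tx":0.36,"ty":-0.01,"tz":-0.05,"wx":-0.3,"wy":0,"wz":0,"gripper":1},{"tx":0.48,"ty":-0.01,"tz":-0.07,"wx":-0.4,"wy":0,"wz":0,"gripper":1}]'
python3 -c "
from h import *
print(get_obs()['moment'])"
python3 -m creep '[{"tx":0.11,"ty":0,"tz":-0.02,"wx":-0.1,"wy":0,"wz":0,"gripper":1},{"tx":0.23,"ty":-0.01,"tz":-0.03,"wx":-0.2,"wy":0,"wz":0,"gripper":1},{"tx":0.34,"ty":-0.03,"tz":-0.05,"wx":-0.3,"wy":0,"wz":0,"gripper":1},{"tx":0.46,"ty":-0.04,"tz":-0.06,"wx":-0.4,"wy":0,"wz":0,"gripper":1}]'
python3 -c "
from h import *
go(650,-135,37.5,-78);print(get_obs()['moment'])"
```

```text
time: 15.62
tool_pos: [651.9, -135.5, 49.2]
tcp_rot: [1.701, 1.571, -0.649]
contact_force: [-0.3, -0.3, -2.9]
grip_width: 15.8
[ 0.13626629 -0.00195729 -0.01898147]
time: 15.95
tool_pos: [652.1, -134.8, 44.6]
tcp_rot: [1.466, 1.571, -0.484]
contact_force: [-0.1, 0.5, -3.1]
grip_width: 16.0
t [ 0.71 -0.18  0.09] w [-0.589  0.    -0.   ] rows>= 5.0 | now [ 652.1 -134.8   44.6] yaw -111.7 F [-0.1  0.5 -3.1] t 15.95 w 16.0 q [-0.32  0.73  1.28 -0.    1.13  1.63]
[ 0.08064774  0.03754775 -0.01799542]
```

```bash
python3 -m creep '[{"tx":0.11,"ty":0,"tz":0,"wx":-0.1,"wy":0,"wz":0,"gripper":1},{"tx":0.23,"ty":-0.01,"tz":0,"wx":-0.2,"wy":0,"wz":0,"gripper":1},{"tx":0.34,"ty":-0.02,"tz":-0.01,"wx":-0.3,"wy":0,"wz":0,"gripper":1},{"tx":0.46,"ty":-0.03,"tz":-0.02,"wx":-0.4,"wy":0,"wz":0,"gripper":1}]'
python3 -m creep '[{"tx":0.1,"ty":0,"tz":0,"wx":-0.1,"wy":0,"wz":0,"gripper":1},{"tx":0.22,"ty":0,"tz":0,"wx":-0.18,"wy":0,"wz":0,"gripper":1},{"tx":0.25,"ty":0,"tz":0,"wx":-0.19,"wy":0,"wz":0,"gripper":1}]'
python3 -c "
from h import *
go(650,-135,37.5,-78);print(get_obs()['moment'])"
```

```text
time: 16.28
tool_pos: [651.9, -134.5, 40.0]
tcp_rot: [1.115, 1.57, -0.435]
contact_force: [0.6, 0.3, -3.7]
grip_width: 15.5
time: 16.53
tool_pos: [651.7, -134.4, 37.4]
tcp_rot: [-1.874, 1.571, 3.047]
contact_force: [0.3, 0.5, -0.8]
grip_width: 16.0
t [-0.01 -0.18  0.02] w [-0.001 -0.     0.   ] rows>= 1.0 | now [ 651.7 -134.4   37.4] yaw -78.0 F [ 0.3  0.5 -0.8] t 16.53 w 16.0 q [-0.32  0.74  1.29 -0.    1.12  1.04]
[0.10621676 0.05506163 0.02426709]
```

Contact is starting. A light press, then release and look.

```bash
python3 -m creep '[{"tx":0.1,"ty":0,"tz":0,"wx":0,"wy":0,"wz":0,"gripper":1},{"tx":0.15,"ty":0,"tz":0,"wx":0,"wy":0,"wz":0,"gripper":1},{"tx":0.15,"ty":0,"tz":0,"wx":0,"wy":0,"wz":0,"gripper":1}]'
python3 -m creep '[{"tx":0,"ty":0,"tz":0,"wx":0,"wy":0,"wz":0,"gripper":0},{"tx":0,"ty":0,"tz":0,"wx":0,"wy":0,"wz":0,"gripper":0},{"tx":0,"ty":0,"tz":0,"wx":0,"wy":0,"wz":0,"gripper":0},{"tx":0,"ty":0,"tz":0,"wx":0,"wy":0,"wz":0,"gripper":0},{"tx":-3,"ty":0,"tz":0,"wx":0,"wy":0,"wz":0,"gripper":0},{"tx":-7,"ty":0,"tz":0,"wx":0,"wy":0,"wz":0,"gripper":0},{"tx":-11,"ty":0,"tz":0,"wx":0,"wy":0,"wz":0,"gripper":0},{"tx":-13,"ty":0,"tz":0,"wx":0,"wy":0,"wz":0,"gripper":0}]'
python3 -c "
from h import *
c=snap('wrist','w12');snap('scene','s12');snap('top','t12')"
```

```text
time: 16.78
tool_pos: [651.9, -134.5, 37.3]
tcp_rot: [0.931, 1.57, -0.436]
contact_force: [-3.1, 0.3, 3.9]
grip_width: 15.6
time: 17.45
tool_pos: [653.7, -135.1, 171.5]
tcp_rot: [1.039, 1.563, -0.327]
contact_force: [0.3, -0.0, 1.4]
grip_width: 45.8
```

View pics/w12.png

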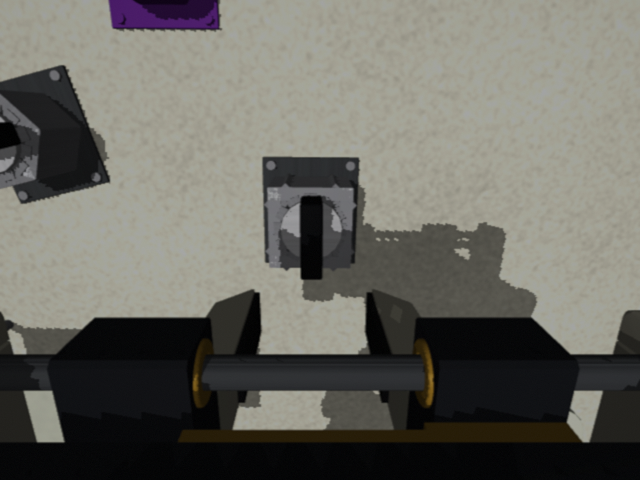

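View pics/s12.png

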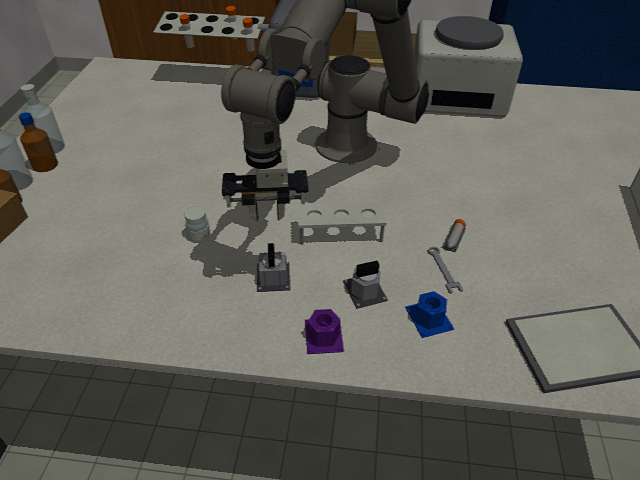

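```bash
python3 -c "
from h import *
c=load('w12')
for u,v in [(312,215),(312,240),(312,270),(295,225),(332,225),(290,215),(338,240),(345,260),(275,255),(280,195)]: print(u,v,pt(c,u,v).round(1))
crop('w12',250,150,370,290,4,'w12c')
for f in('w9','w12'):
  c=load(f); z=pt(c,0,0)
  pts=np.array([pt(c,u,v) for v in range(150,300) for u in range(260,370) if c['z_map'][v,u]>0]); t=pts[(pts[:,2]>95)&(pts[:,2]<103)]
  m=t.mean(0);w=np.linalg.svd(t[:,:2]-m[:2],full_matrices=False)[2][0];print(f,m.round(1),'bar yaw',np.degrees(np.arctan2(w[1],w[0])).round(1))
a=load('scene0')['frame'].astype(int);b=load('s12')['frame'].astype(int)
for n,(x0,y0,x1,y1) in dict(jar=(180,200,215,245),spanner_tube=(420,215,475,295)).items(): print(n,np.abs(a-b)[y0:y1,x0:x1].max(2).mean())
"
```

```text
312 215 [ 669.7 -130.    98.5]
312 240 [ 652.2 -133.6   98.6]
312 270 [ 630.6 -138.1   99.5]
295 225 [ 651.7 -120.5   67.2]
332 225 [ 657.4 -148.3   67.2]
290 215 [ 658.5 -115.3   66.6]
338 240 [ 646.6 -155.5   67.1]
345 260 [ 629.3 -165.7   60.7]
275 255 [ 622.1 -109.6   60.5]
280 195 [ 671.  -104.8   61. ]
w9 [668.3 110.4  98.5] bar yaw 114.5
w12 [ 651.5 -132.9   98.7] bar yaw -168.5
jar 10.645079365079365
spanner_tube 7.184772727272727
```

View pics/w12c.png

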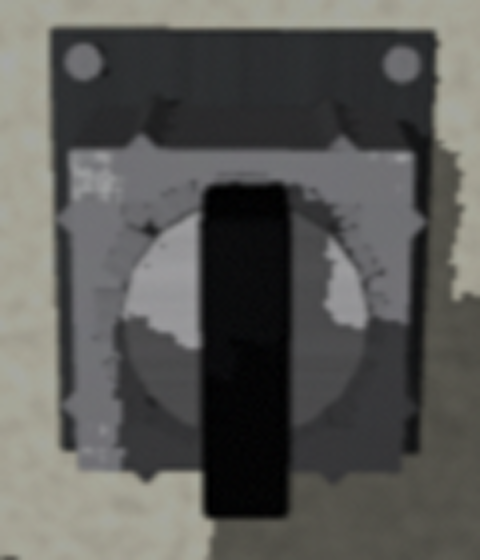

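```bash
python3 -c "
from h import *
a=load('scene0');b=load('s12')
def px(f):
  for u,v in [(197,215),(197,230),(455,235),(445,270),(460,290)]: print(pt(f,u,v).round(0),end=' ')
  print()
px(a);px(b)
for n,(x0,y0,x1,y1) in dict(jar=(180,200,215,245),st=(420,215,475,295)).items(): print(n,np.abs(a['z_map']-b['z_map'])[y0:y1,x0:x1].mean())
for r in (1,2): pass
print(close_job())"
```

```text
[ 528. -362.   91.] [ 545. -363.   51.] [458. 344.  36.] [568. 317.   6.] [637. 352.   8.] 
[ 522. -364.   86.] [ 544. -363.   50.] [458. 344.  37.] [569. 317.   7.] [639. 351.  10.] 
jar 17.535866
st 12.267562
the job is handed in; nothing more can be done
None
```

Both screws are home and the job is handed in, at about 17.6 s of the 72 s allowed. The screw from the rack's +y end is right-hand and sits in the hexagonal nut. The one from the −y end is left-hand and sits in the square nut.

**How the hand was told:** I looked at the ribs once each screw was lifted. Neither screw was tried in the wrong nut.

**Screw checks (wrist depth images, each just after its screw was released):**

| | Hexagonal nut | Square nut | Expected |
|---|---|---|---|
| Bar top height | 98.5 mm | 98.7 mm | 98 mm |
| Collar top height | 66–67 mm | 67 mm | 66 mm |
| Bar yaw off the nut's axes | about 0.5° | about 0.5° | within 10° |

- **Contact:** The largest force I read at the wrist was about 8 N. The gripper ended open and clear of everything.
- **Bystanders:** The sampled points on the jar, tube and spanner agree before and after within 2 mm, except one at the jar's top edge, which differs by about 8 mm. The mean depth differences around them were 17.5 mm (jar) and 12.3 mm (tube and spanner). I put that down to noise at the edges, since nothing went near them, but I did not look into it further.
- **What disagreed:** Both the wrist and scene cameras put the fingertips about 37 mm behind the reported TCP. My first grasp therefore closed on air above the bar, touching nothing. I corrected for the offset afterwards, and the grasp and home heights fitted it.

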